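# Roll, gauge and sort rocker shafts on an engine bench

## Task

Gauge and put away the loose rocker shafts on the granite plate, in cylinder order (one yellow band first, then two, then three if there is one): roll each shaft over on the plate until its black oil groove faces straight up - never carry it with the groove facing down - lay it groove up across the gauge's rests against the fixed jaw, let go, and slide the jaw gently shut on it for a moment. By the reading, lay a 30 mm shaft groove up in a saddle of the wooden rack and a 26 mm shaft flat on the floor of the blue tray. Finish with every shaft put away and the empty gauge slid fully shut, and leave the other parts on the bench alone.

Things in the scene. Friction and masses are not known exactly. Their poses are not given: they have to be found in the camera images.
- shaft1_a: Cylinder 1's rocker shaft: one yellow band near one end. Round steel tube 110 mm long, 0.3 kg, 30 or 26 mm thick (only the gauge tells; it or shaft1_b is there). A black oil groove 7.5 by 68 mm runs along one side. Origin at its middle on the axis; z along the shaft to the banded end; x out through the groove. It starts on the plate, groove facing down or half down.
- shaft1_b: Cylinder 1's rocker shaft: one yellow band near one end. Round steel tube 110 mm long, 0.3 kg, 30 or 26 mm thick (only the gauge tells; it or shaft1_a is there). A black oil groove 7.5 by 68 mm runs along one side. Origin at its middle on the axis; z along the shaft to the banded end; x out through the groove. It starts on the plate, groove facing down or half down.
- shaft2_a: Cylinder 2's rocker shaft: two yellow bands near one end. Round steel tube 110 mm long, 0.3 kg, 30 or 26 mm thick (only the gauge tells; it or shaft2_b is there). A black oil groove 7.5 by 68 mm runs along one side. Origin at its middle on the axis; z along the shaft to the banded end; x out through the groove. It starts on the plate, groove facing down or half down.
- shaft2_b: Cylinder 2's rocker shaft: two yellow bands near one end. Round steel tube 110 mm long, 0.3 kg, 30 or 26 mm thick (only the gauge tells; it or shaft2_a is there). A black oil groove 7.5 by 68 mm runs along one side. Origin at its middle on the axis; z along the shaft to the banded end; x out through the groove. It starts on the plate, groove facing down or half down.
- shaft3_a: Cylinder 3's rocker shaft: three yellow bands near one end. Round steel tube 110 mm long, 0.3 kg, 30 or 26 mm thick (only the gauge tells; it or shaft3_b is there, or neither). A black oil groove 7.5 by 68 mm runs along one side. Origin at its middle on the axis; z along the shaft to the banded end; x out through the groove. It starts on the plate, groove facing down or half down.
- shaft3_b: Cylinder 3's rocker shaft: three yellow bands near one end. Round steel tube 110 mm long, 0.3 kg, 30 or 26 mm thick (only the gauge tells; it or shaft3_a is there, or neither). A black oil groove 7.5 by 68 mm runs along one side. Origin at its middle on the axis; z along the shaft to the banded end; x out through the groove. It starts on the plate, groove facing down or half down.
- plate: Fixed grey granite plate, 200 mm (x) by 380 mm (y), 40 mm thick; origin at the centre of its underside, so its flat top is 40 mm above the bench. A thin metal strip along either y end stands 12 mm higher, so that round work cannot roll off. The shafts start on it side by side, about 115 mm apart in y, roughly along its x. They do not run away by themselves.
- gauge: Fixed bench gauge, a caliper on its back: dark base 130 (x) by 220 mm (y); origin under it. A shaft lies along its x, middle at x = 0, on two flat rests 30 mm above the bench (26 to 56 mm either side of x = 0, y -50 to +60 mm). Fixed jaw: two pads 36 to 52 mm either side, faces at y = -50 mm looking to +y, tops 62 mm up. Between the rests fingers have room down to 26 mm above the bench.
- gauge_rest (a point): Point on the gauge at x = 0, in the plane of the fixed jaw's faces, at the height of the rests (30 mm above the bench); axes as the gauge. The axis of a 30 mm shaft laid against the fixed jaw is at y = +15, z = +15 mm from here, that of a 26 mm one at y = +13, z = +13 mm.
- jaw: Sliding jaw of the gauge: two steel pads facing the fixed ones (30 mm deep in y, 33 to 55 mm above the bench) on a cross bar (104 by 25 mm, 30 to 55 mm behind the pad faces, top 55 mm up). Origin at bench height below the middle of its pad faces; axes as the gauge.
- jaw_slide (a joint): Travel of the sliding jaw along the gauge's +y axis, in m: the gap between the jaws, which is the gauge's reading. 0 = shut, 0.085 = fully open. It stays where it is left and takes about 2 N to slide.
- jaw_tab (a point): Centre of the black thumb tab standing on the sliding jaw, by which it is slid: 30 mm (x) by 12 mm (y) by about 25 mm high, top 80 mm above the bench, 42.5 mm behind the jaw's pad faces; axes as the gauge.
- rack: Fixed rack for 30 mm shafts: grey base 120 mm (x) by 185 mm (y), 12 mm high, with three wooden V saddles 58 mm apart in y, for shafts lying along its x. Each saddle is two 14 mm wide Vs, 36 mm either side of x = 0, tops about 43 mm above the bench, with free space for fingers between. Origin at the centre of its underside.
- rack_slot0 (a point): Where the middle of a 30 mm shaft comes to lie in the rack's saddle at y = -58 mm, 41 mm above the bench.
- rack_slot1 (a point): The same for the middle saddle.
- rack_slot2 (a point): The same for the saddle at y = +58 mm.
- tray: Fixed shallow blue plastic tray for the 26 mm shafts: 160 mm (x) by 220 mm (y), 40 mm high, walls and floor 5 mm; origin at the centre of its underside. Shafts lie in it along its x axis.
- tray_in (a point): Centre of the tray's inner floor, 5 mm above the bench; axes as the tray.
- starter: Bystander: silver starter motor lying on its feet, 180 mm long, 105 mm high. Leave alone.
- drum: Bystander: dark steel ring-gear drum, 132 mm across, 45 mm high. Leave alone.
- piston: Bystander: aluminium piston standing up, 80 mm across, 65 mm high; there only when no third shaft is. Leave alone.
There are look-alikes about, which are no part of the job. What is shaped like the shaft1_b but red is not meant. Leave any purple look-alike of the shaft2_b alone.

How it is judged:
By the outcome, as a careful person would: the job done as asked, in the order asked, and still so for the second after the job is handed in, with the robot touching nothing.
Of shaft1_a, shaft1_b only 1 to 1 are there at a start; the rules pass over those that are not, and their reading is None.
Of shaft2_b, shaft2_a only 1 to 1 are there at a start; the rules pass over those that are not, and their reading is None.
Of shaft3_a, shaft3_b, piston only 1 to 1 are there at a start; the rules pass over those that are not, and their reading is None.
At some moment in a run one of shaft1_a, shaft2_b, shaft3_a, shaft1_b, shaft2_a, shaft3_b may be knocked a few centimetres aside while the robot is not near it.
Once in a run the grip may slacken for a moment while it holds something.
It also fails if it takes over 210 s, if anything falls off the work surface, if the arm or the gripper's body presses on something with over 40 N, if the wrist force passes 120 N, or if a joint passes its speed limit or range.

## Robot

A 6-joint arm with a two-finger parallel gripper is mounted at the origin on the work surface. World frame = base frame: x ahead of the robot, y to its left, z up, the work surface at z = 0. Lengths are in m, angles in rad, forces in N, time in s.
With the tool pointing down it reaches from about 0.225 to 0.875 m from the base axis. Payload 3.4 kg.
Tool frame: the origin (TCP) lies between the finger pads; the fingertips stand 19 mm ahead of it and the grasp point (between the pads) is the TCP; z points along the fingers, y is the line along which they close (so a half turn about z gives the same grasp; the last joint's range is limited). The gripper opens to 85 mm and grips with 20 to 120 N. Pads are 22 mm wide; open, the fingers measure 114 mm over their backs; the gripper's body (76 mm by 85 mm) begins 54 mm behind the grasp point. The pads swing forward as they close: fully open they stand 13 mm farther back than shut.
Start: joints at [-1.348, 0.276, 1.505, -0, 1.361, -0.121], TCP at [0.194, -0.541, 0.25] pointing down, gripper open.
Joint ranges: [-2.89, 2.89], [-0.75, 2.08], [0.22, 2.7], [-1.18, 4.32], [0.11, 2.71], [-2.7, 2.7]. Speed limits (rad/s): [2.57, 2.57, 3.14, 3.14, 3.14, 3.14].

## Interface

Orientations are given as a unit quaternion [w, x, y, z].
In Python, from rig import get_state, imaging, ticket gives the robot as it stands. The module is installed in compiled form; this text tells all that it offers.
- The arm moves only by the shell command python3 -m inch 'ROWS' [FORCE]. ROWS is JSON, a list of rows, each an object with "claw": the opening, from -1 (shut) to 1 (fully open); "travel": the shift along the world's x, y, z in units of 200 mm (1.0 is 200 mm), a list of three; "turn": the turn about the world's z in units of 180 degrees (1.0 is 180 degrees). A call has 1 to 5 rows; each row is the pose to reach, as a shift and turn from the pose commanded when the call began, turning the shorter way round; what a row does not reach only later rows make up. A row lasts 1/10 s, in which the tool goes at most 50 mm and 8.59 degrees, less where a joint would pass 70% of its speed; a pose out of reach is approached as far as the arm can. A call with a number of a shift or a turn outside -1 to 1 is refused whole. A call with a gripper value outside its range is refused whole. The fingers move at their own pace and stop on an object; FORCE is the grip in N (left out, the last holds). Time passes only in rows, so rows that repeat a pose let the fingers close. It gives the time, the measured TCP pose, the force, the opening and the grip force at its end, in the units of the state.
- get_state(): the state, without advancing time (a new reading comes with each control period).
- imaging.get_image(name): name is "scene" or "top"; returns the picture (480x640x3 uint8, red, green, blue); there is no depth.
- imaging.camera_params(name): a dict with "camera_matrix" (3x3 intrinsics, pixels), "cam_to_world" (4x4, takes a point from camera to world coordinates). Camera axes: x right, y down, z forward; pixel columns grow to the right and rows downward; lengths in m; the calibration is good to about 2 mm. A picture is of the moment at which its call begins. camera_params takes no time and is no camera call.
- ticket.sign_off(): hands the job in; it is judged then, once.
The state is a dict: "clock": time; "qpos": joint angles; "qd": joint speeds; "effort": joint torques, N m; "position": TCP position; "ee_rot": TCP orientation; "contact_force": force on the tool from outside, world axes, zero at the start; "moment": the same for the moment, N m; "width": finger opening in m; "gripper_force": force on a finger pad.
Only numpy, scipy, OpenCV 4.12 (cv2) and the standard library are available. Lean on these libraries where they do the work, as an engineer would, in place of code of your own. Each camera call takes 0.05 s, during which the arm holds its last target. There are 200 camera calls.

## Working session

There is one attempt and no reset: what is moved stays moved. The work goes in short steps, Python scripts to look and compute and a shell command to move; the robot and the scene stay as the last step left them, time stands still between calls to the robot, and variables do not carry over. Pictures are saved under pics/ and viewed, at most 15 in all, crops included, and the job is handed in when it is done.

```bash
mkdir -p pics; cat > h.py <<'E'
import numpy as np, cv2
from rig import get_state, imaging, ticket
def grab(n): return imaging.get_image(n)
def save(im,f,box=None,s=1):
    if box: im=im[box[1]:box[3],box[0]:box[2]]
    if s!=1: im=cv2.resize(im,None,fx=s,fy=s,interpolation=cv2.INTER_CUBIC)
    cv2.imwrite('pics/'+f,im[:,:,::-1])
def ray(n,u,v,z):
    p=imaging.camera_params(n);K=np.array(p['camera_matrix']);T=np.array(p['cam_to_world'])
    d=T[:3,:3]@np.linalg.solve(K,[u,v,1.]);o=T[:3,3]
    return o+d*(z-o[2])/d[2]
def proj(n,P):
    p=imaging.camera_params(n);K=np.array(p['camera_matrix']);T=np.array(p['cam_to_world'])
    c=K@(T[:3,:3].T@(np.array(P,float)-T[:3,3]));return c[:2]/c[2]
E
python3 - <<'E'
from h import *
for n in('scene','top'):
    im=grab(n);save(im,n+'0.png');p=imaging.camera_params(n);print(n,np.round(p['camera_matrix'],1).tolist(),np.round(p['cam_to_world'],3).tolist())
print(get_state())
E
```

```text
scene [[549.7, 0.0, 319.0], [0.0, 549.7, 240.8], [0.0, 0.0, 1.0]] [[-0.171, 0.532, -0.829, 1.46], [0.985, 0.074, -0.156, 0.191], [-0.022, -0.844, -0.536, 0.675], [0.0, 0.0, 0.0, 1.0]]
top [[460.7, 0.0, 319.3], [0.0, 460.7, 244.5], [0.0, 0.0, 1.0]] [[-0.026, -0.997, 0.078, 0.452], [-1.0, 0.025, -0.008, -0.008], [0.006, -0.078, -0.997, 0.987], [0.0, 0.0, 0.0, 1.0]]
{'clock': 0.1, 'qpos': array([-1.34798888e+00,  2.76510032e-01,  1.50601844e+00, -2.53763724e-05,
        1.36068244e+00, -1.20976622e-01]), 'qd': array([-1.45181051e-03, -2.51635761e-03, -3.01700790e-03, -6.64717126e-04,
       -4.78273966e-05,  1.54188841e-03]), 'effort': array([ 1.87112368e-03, -4.17699373e+01, -2.46403921e+01, -1.51962145e-04,
        5.76797436e-03, -7.77954000e-06]), 'position': array([ 0.19370594, -0.54091992,  0.24953382]), 'ee_rot': array([-8.07448965e-04,  9.85262128e-01,  1.71049365e-01, -5.35702485e-05]), 'contact_force': array([-0.01386773,  0.32254791,  0.69201507]), 'moment': array([0.00292319, 0.00814175, 0.02869274]), 'gripper_force': 0.0, 'width': 0.08545482291917861}
```

View pics/top0.png

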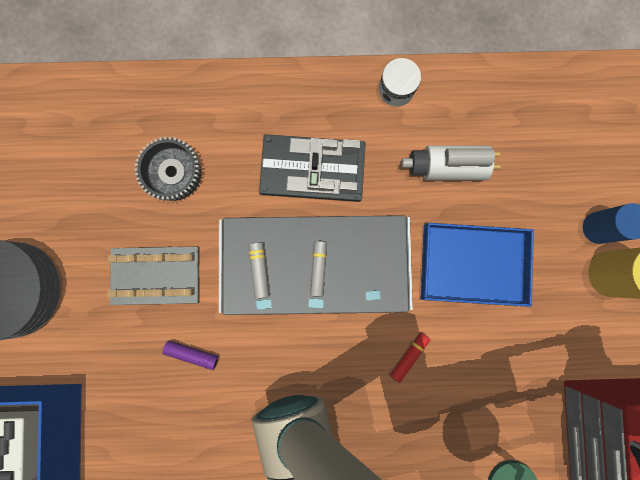

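View pics/scene0.png

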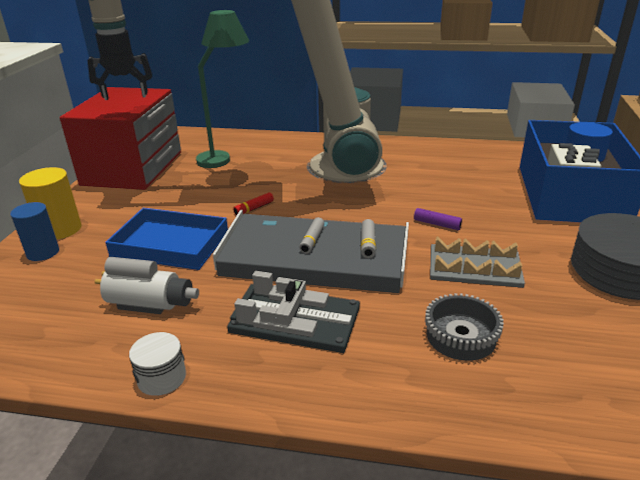

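The top view shows a two-band shaft near (260,270) and a one-band shaft near (319,268) on the plate. The gauge is at (313,167), the rack at (155,275), the tray at (478,265), and the piston at (401,80), so there is no third shaft. Things that could be taken for a shaft:
- red tube (410,357): leave
- purple tube (190,355): leave
- grey one-band shaft (319,268): this is the first one

I'll check that choice in close crops.

```bash
python3 - <<'E'
from h import *
a=cv2.imread('pics/top0.png')[:,:,::-1];b=cv2.imread('pics/scene0.png')[:,:,::-1]
A=cv2.resize(a[125:315,215:415],None,fx=3,fy=3,interpolation=cv2.INTER_CUBIC)
save(A,'c1.png')
B=cv2.resize(b[205:350,215:415],None,fx=4,fy=4,interpolation=cv2.INTER_CUBIC);save(B,'c2.png')
# masks
hsv=cv2.cvtColor(np.ascontiguousarray(a),cv2.COLOR_RGB2HSV)
def rect(m,name,z):
    cs,_=cv2.findContours(m.astype(np.uint8),0,1);c=max(cs,key=cv2.contourArea)
    r=cv2.minAreaRect(c);bx=cv2.boxPoints(r);print(name,np.round(r[0]),np.round(r[1]),[np.round(ray('top',*p,z)[:2],3).tolist() for p in bx],np.round(ray('top',*r[0],z)[:2],3))
m=(hsv[...,0]>105)&(hsv[...,0]<125)&(hsv[...,1]>150);m[:,:415]=0;m[:215]=0;m[310:]=0;m[:,540:]=0
rect(m,'tray',.04)
low=hsv[...,1]<60
def reg(x0,y0,x1,y1):
    k=np.zeros(low.shape,bool);k[y0:y1,x0:x1]=1;return k
rect(low&reg(215,210,415,318),'plate',.04)
rect(low&reg(250,125,370,206),'gauge',.015)
rect(low&reg(100,235,205,312),'rack',.012)
br=(hsv[...,2]>130)&low
for nm,x in(('s2',260),('s1',319)):
    y=(hsv[...,0]>20)&(hsv[...,0]<35)&(hsv[...,1]>110)
    mm=((hsv[...,2]>125)&(hsv[...,1]<40)|y)&reg(x-17,235,x+17,302)
    rect(cv2.morphologyEx(mm.astype(np.uint8),cv2.MORPH_CLOSE,np.ones((3,3))),nm,.055)
E
```

```text
tray [477. 264.] [111.  77.] [[0.409, -0.217], [0.566, -0.234], [0.546, -0.463], [0.389, -0.443]] [ 0.477 -0.339]
plate [315. 265.] [ 97. 193.] [[0.587, 0.193], [0.582, -0.207], [0.383, -0.201], [0.388, 0.192]] [ 0.484 -0.005]
gauge [312. 167.] [102.  61.] [[0.639, 0.111], [0.771, 0.1], [0.75, -0.12], [0.618, -0.106]] [ 0.694 -0.004]
rack [154. 276.] [57. 88.] [[0.534, 0.427], [0.529, 0.241], [0.409, 0.242], [0.414, 0.426]] [0.471 0.334]
s2 [260. 268.] [66. 33.] [[0.548, 0.139], [0.546, 0.072], [0.413, 0.075], [0.415, 0.141]] [0.48  0.107]
s1 [318. 268.] [66. 33.] [[0.545, 0.019], [0.543, -0.048], [0.41, -0.044], [0.411, 0.022]] [ 0.477 -0.012]
```

View pics/c1.png

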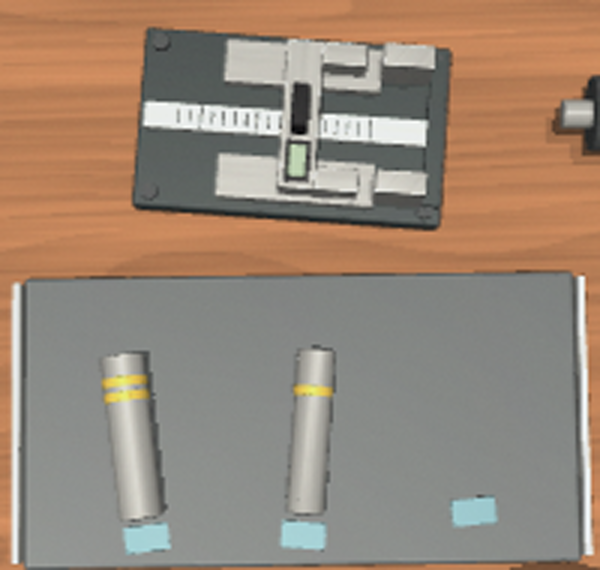

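View pics/c2.png

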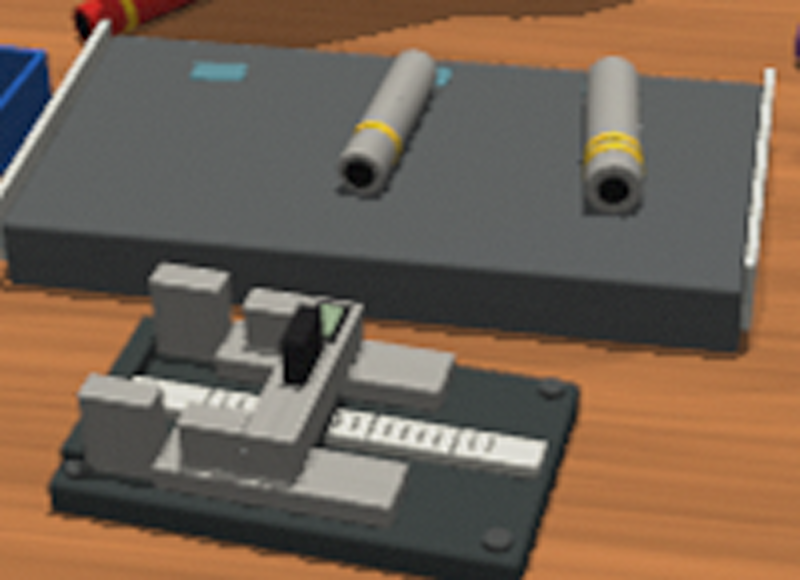

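Crop check: the grey tube at c1 (310,430) has one band and is shaft 1, and the thicker one at c1 (133,435) has two. No groove shows on either. The gauge's fixed jaw is at the right end (-y), the jaw is nearly shut, and the tab is at c1 (301,108). Next I'll turn these into metres.

```bash
cat >> h.py <<'E'
def c1(u,v,z): return ray('top',215+u/3-.33,125+v/3-.33,z)
def c2(u,v,z): return ray('scene',215+u/4-.38,205+v/4-.38,z)
E
python3 - <<'E'
from h import *
r=lambda p:np.round(p[:2],4)
print('tab top',r(c1(301,108,.08)),'fixed pad facetop far',r(c1(383,56,.062)),'near',r(c1(375,182,.062)))
print('scene: tab top center',r(c2(305,312,.08)),'fixed pad face corners',r(c2(228,272,.062)),r(c2(158,385,.062)))
print('gauge corners top',[r(c1(*p,.026)) for p in((148,28),(452,48),(440,228),(134,207))])
for n,a,b in(('s1',(316,348),(305,515)),('s2',(127,353),(142,520))):
    A=c1(*a,.053);B=c1(*b,.053);d=A-B;print(n,r((A+B)/2),'ang',np.degrees(np.arctan2(d[1],d[0])),'len',np.hypot(*d[:2]))
E
```

```text
tab top [ 0.6911 -0.0108] fixed pad facetop far [ 0.7307 -0.0678] near [ 0.6436 -0.0598]
scene: tab top center [ 0.6858 -0.0089] fixed pad face corners [ 0.6365 -0.0583] [ 0.7247 -0.0683]
gauge corners top [array([0.7659, 0.0962]), array([ 0.7462, -0.1194]), array([ 0.6172, -0.1066]), array([0.6375, 0.1082])]
s1 [ 0.4762 -0.0117] ang -5.250976546643525 len 0.1128913608271319
s2 [0.4759 0.1071] ang 4.2212962050224965 len 0.11305679465426346
```

```bash

python3 -m inch '[{"claw":0,"travel":[0.825,0.885,0.25],"turn":-0.138},{"claw":0,"travel":[0.825,0.885,0.25],"turn":-0.138},{"claw":0,"travel":[0.825,0.885,0.25],"turn":-0.138},{"claw":0,"travel":[0.825,0.885,0.25],"turn":-0.138},{"claw":0,"travel":[0.825,0.885,0.25],"turn":-0.138}]' 20
python3 -m inch '[{"claw":0,"travel":[0.825,0.885,0],"turn":0},{"claw":0,"travel":[0.825,0.885,0],"turn":0},{"claw":0,"travel":[0.825,0.885,0],"turn":0},{"claw":0,"travel":[0.825,0.885,0],"turn":0},{"claw":0,"travel":[0.825,0.885,0],"turn":0}]'
python3 -m inch '[{"claw":0,"travel":[0.825,0.885,-0.6],"turn":0},{"claw":0,"travel":[0.825,0.885,-0.6],"turn":0},{"claw":0,"travel":[0.825,0.885,-0.6],"turn":0},{"claw":0,"travel":[0.825,0.885,-0.6],"turn":0},{"claw":0,"travel":[0.825,0.885,-0.6],"turn":0}]'
python3 -m inch '[{"claw":0,"travel":[0,0,0],"turn":0},{"claw":0,"travel":[0,0,0],"turn":0}]'
```

```text
clock: 0.6
position: [0.3583, -0.3641, 0.3]
ee_rot: [-0.0, 0.999, -0.045, -0.0]
contact_force: [0.8, -0.3, -0.2]
width: 0.0429
gripper_force: 0.0
clock: 1.1
position: [0.5237, -0.1864, 0.2996]
ee_rot: [-0.0, 0.999, -0.044, -0.0]
contact_force: [-0.8, -0.8, -0.3]
width: 0.0428
gripper_force: 0.0
clock: 1.6
position: [0.676, -0.0234, 0.1874]
ee_rot: [0.0, 0.999, -0.045, -0.0]
contact_force: [0.6, -0.6, 0.2]
width: 0.0428
gripper_force: 0.0
clock: 1.8
position: [0.6748, -0.0241, 0.187]
ee_rot: [0.0, 0.999, -0.044, -0.002]
contact_force: [-0.9, -0.5, 0.3]
width: 0.0426
gripper_force: 0.0
```

```bash

python3 -m inch '[{"claw":0,"travel":[0.07,0.07,-0.3],"turn":0},{"claw":0,"travel":[0.07,0.07,-0.54],"turn":0},{"claw":0,"travel":[0.07,0.07,-0.54],"turn":0},{"claw":0,"travel":[0.07,0.07,-0.54],"turn":0},{"claw":0,"travel":[0.07,0.07,-0.54],"turn":0}]' 20
python3 -m inch '[{"claw":-1,"travel":[0,0,0],"turn":0},{"claw":-1,"travel":[0,0,0],"turn":0},{"claw":-1,"travel":[0,0,0],"turn":0},{"claw":-1,"travel":[0,0,0],"turn":0},{"claw":-1,"travel":[0,0,0],"turn":0}]' 25
python3 -m inch '[{"claw":-1,"travel":[0,0,0],"turn":0},{"claw":-1,"travel":[0,0,0],"turn":0}]'
```

```text
clock: 2.3
position: [0.6904, -0.0122, 0.0835]
ee_rot: [0.0, 0.999, -0.045, 0.002]
contact_force: [1.1, -1.2, -0.0]
width: 0.0427
gripper_force: 0.0
clock: 2.8
position: [0.6905, -0.0113, 0.0836]
ee_rot: [0.0, 0.999, -0.045, 0.002]
contact_force: [-0.1, 0.4, 6.6]
width: 0.0112
gripper_force: 28.0
clock: 3.0
position: [0.6905, -0.0113, 0.0836]
ee_rot: [0.0, 0.999, -0.045, 0.002]
contact_force: [-1.1, -1.0, 5.9]
width: 0.0116
gripper_force: 28.0
```

```bash

python3 -m inch '[{"claw":-1,"travel":[0,0,0.015],"turn":0},{"claw":-1,"travel":[-0.002,-0.02,0.015],"turn":0},{"claw":-1,"travel":[-0.004,-0.04,0.015],"turn":0},{"claw":-1,"travel":[-0.004,-0.04,0.015],"turn":0}]'
python3 -m inch '[{"claw":-1,"travel":[0,-0.01,0],"turn":0},{"claw":-1,"travel":[0,-0.01,0],"turn":0}]'
python3 -m inch '[{"claw":-1,"travel":[0,-0.01,0],"turn":0},{"claw":-1,"travel":[0,-0.01,0],"turn":0}]'
```

```text
clock: 3.4
position: [0.6897, -0.0193, 0.0837]
ee_rot: [-0.0, 0.999, -0.045, 0.001]
contact_force: [5.9, 0.7, -7.1]
width: 0.0113
gripper_force: 26.3
clock: 3.6
position: [0.6896, -0.0209, 0.0837]
ee_rot: [-0.0, 0.999, -0.045, 0.001]
contact_force: [4.6, 0.5, -6.6]
width: 0.0113
gripper_force: 26.3
clock: 3.8
position: [0.6895, -0.0219, 0.0837]
ee_rot: [-0.001, 0.999, -0.045, 0.001]
contact_force: [6.5, 3.4, -4.8]
width: 0.011
gripper_force: 26.3
```

```bash

python3 -m inch '[{"claw":-1,"travel":[0,-0.01,0],"turn":0},{"claw":-1,"travel":[0,-0.01,0],"turn":0}]'
python3 -m inch '[{"claw":-1,"travel":[0,-0.01,0],"turn":0},{"claw":-1,"travel":[0,-0.01,0],"turn":0}]'
```

```text
clock: 4.0
position: [0.6895, -0.022, 0.0837]
ee_rot: [-0.003, 0.999, -0.045, 0.001]
contact_force: [5.3, 7.2, -5.7]
width: 0.0113
gripper_force: 26.4
clock: 4.2
position: [0.6895, -0.0221, 0.0837]
ee_rot: [-0.004, 0.999, -0.046, 0.001]
contact_force: [5.8, 11.2, -5.5]
width: 0.011
gripper_force: 26.5
```

```bash

python3 -m inch '[{"claw":-1,"travel":[0.009,0.1,-0.01],"turn":0},{"claw":-1,"travel":[0.018,0.2,-0.01],"turn":0},{"claw":-1,"travel":[0.027,0.3,-0.01],"turn":0},{"claw":-1,"travel":[0.035,0.39,-0.01],"turn":0},{"claw":-1,"travel":[0.035,0.39,-0.01],"turn":0}]'
python3 -m inch '[{"claw":0,"travel":[0,0,0],"turn":0},{"claw":0,"travel":[0,0,0],"turn":0},{"claw":0,"travel":[0,0,0],"turn":0},{"claw":0,"travel":[0,0,0.5],"turn":0},{"claw":0,"travel":[0,0,0.5],"turn":0}]'
python3 - <<'E'
from h import *
im=grab('top');save(im,'t1.png',(215,125,415,315),3)
E
```

```text
clock: 4.7
position: [0.6969, 0.0546, 0.0836]
ee_rot: [-0.001, 0.999, -0.044, 0.002]
contact_force: [2.2, 1.7, 5.2]
width: 0.0116
gripper_force: 28.0
clock: 5.2
position: [0.6935, 0.0506, 0.1801]
ee_rot: [0.0, 0.999, -0.045, -0.004]
contact_force: [2.1, 0.9, -0.4]
width: 0.0425
gripper_force: 0.0
```

View pics/t1.png

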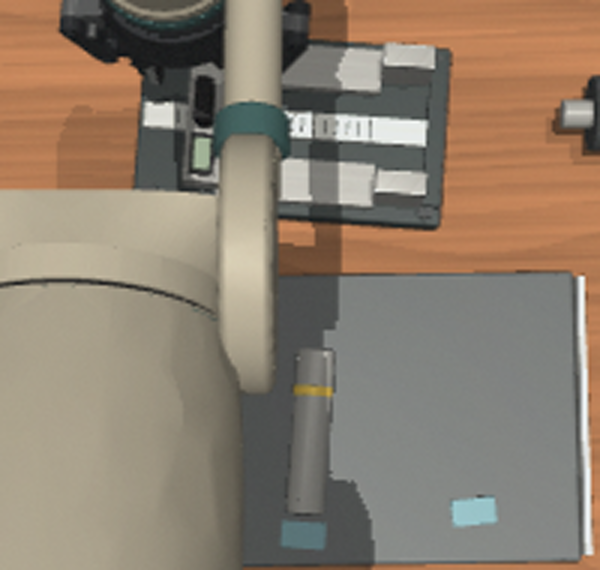

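```bash

python3 -m inch '[{"claw":0.4,"travel":[-0.54,-0.16,-0.1],"turn":0},{"claw":0.4,"travel":[-0.54,-0.16,-0.1],"turn":0},{"claw":0.4,"travel":[-0.54,-0.16,-0.1],"turn":0},{"claw":0.4,"travel":[-0.54,-0.16,-0.1],"turn":0}]'
python3 -m inch '[{"claw":0.4,"travel":[-0.54,-0.16,-0.1],"turn":0},{"claw":0.4,"travel":[-0.54,-0.16,-0.1],"turn":0},{"claw":0.4,"travel":[-0.54,-0.16,-0.1],"turn":0},{"claw":0.4,"travel":[-0.54,-0.16,-0.1],"turn":0}]'
```

```text
clock: 5.65
position: [0.5837, 0.0184, 0.161]
ee_rot: [0.0, 0.999, -0.046, -0.002]
contact_force: [0.3, -0.0, 0.9]
width: 0.0593
gripper_force: 0.0
clock: 6.05
position: [0.4782, -0.0133, 0.1417]
ee_rot: [-0.0, 0.999, -0.046, -0.001]
contact_force: [0.7, 0.6, -0.3]
width: 0.06
gripper_force: 0.0
```

```bash

python3 -m inch '[{"claw":0.4,"travel":[-0.01,0.005,-0.2],"turn":0},{"claw":0.4,"travel":[-0.01,0.005,-0.39],"turn":0},{"claw":0.4,"travel":[-0.01,0.005,-0.39],"turn":0},{"claw":-0.1,"travel":[-0.01,0.005,-0.39],"turn":0},{"claw":-0.1,"travel":[-0.01,0.005,-0.39],"turn":0}]'
python3 -m inch '[{"claw":-0.1,"travel":[0,0,0],"turn":0},{"claw":-0.1,"travel":[0,0,0],"turn":0}]'
python3 - <<'E'
from h import *
im=grab('scene');save(im,'s1.png',(240,180,440,330),4)
E
```

```text
clock: 6.55
position: [0.4802, -0.0122, 0.0654]
ee_rot: [0.0, 0.999, -0.045, 0.002]
contact_force: [0.6, 0.8, 0.6]
width: 0.0386
gripper_force: 0.0
clock: 6.75
position: [0.4787, -0.0121, 0.0652]
ee_rot: [0.0, 0.999, -0.045, 0.002]
contact_force: [-0.6, -0.0, 0.7]
width: 0.0385
gripper_force: 0.0
```

View pics/s1.png

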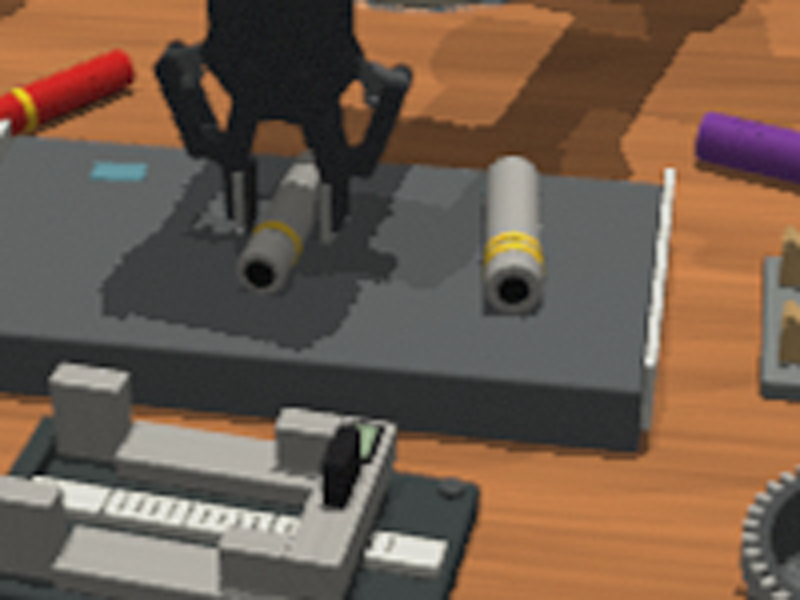

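Fingers at (240,200) and (335,200) straddle shaft 1 cleanly, the band end is visible, and the groove is not. Now I'll roll it toward -y.

```bash

python3 -m inch '[{"claw":-0.1,"travel":[-0.002,-0.02,0],"turn":0},{"claw":-0.1,"travel":[-0.004,-0.04,0],"turn":0},{"claw":-0.1,"travel":[-0.005,-0.06,0],"turn":0},{"claw":-0.1,"travel":[-0.007,-0.08,0],"turn":0},{"claw":-0.1,"travel":[-0.007,-0.08,0],"turn":0}]'
python3 -m inch '[{"claw":-0.1,"travel":[-0.002,-0.02,0],"turn":0},{"claw":-0.1,"travel":[-0.004,-0.04,0],"turn":0},{"claw":-0.1,"travel":[-0.005,-0.06,0],"turn":0},{"claw":-0.1,"travel":[-0.005,-0.06,0],"turn":0},{"claw":-0.1,"travel":[-0.005,-0.06,0],"turn":0}]'
python3 - <<'E'
from h import *
im=grab('scene');im2=grab('top')
A=cv2.resize(im[190:310,250:400],(600,480),interpolation=2);save(A,'s2.png')
E
```

```text
clock: 7.3
position: [0.476, -0.0286, 0.0638]
ee_rot: [0.0, 0.999, -0.045, -0.0]
contact_force: [-0.6, 0.3, -0.5]
width: 0.0384
gripper_force: 0.0
clock: 7.8
position: [0.475, -0.0401, 0.0638]
ee_rot: [0.0, 0.999, -0.045, -0.0]
contact_force: [-0.0, 0.1, 0.1]
width: 0.039
gripper_force: 0.0
```

View pics/s2.png

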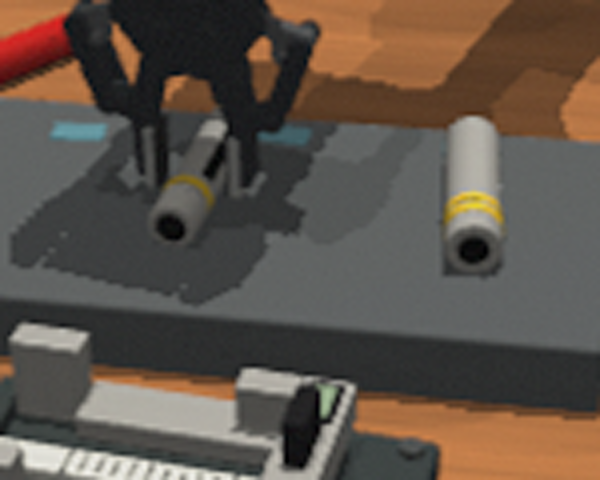

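The groove has appeared on the +y upper side of shaft 1, at (213,150), so this rolling direction is right. I'll lift clear and measure it from the top.

```bash

cat >> h.py <<'E'
def prof(im,c,yaw,z,s0=-.03,s1=.03,half=.028,w=.026):
    """average grey profile across shaft (offset d along its left normal) at plane z, over groove length"""
    a=np.array([np.cos(yaw),np.sin(yaw)]);n=np.array([-a[1],a[0]]);g=cv2.cvtColor(np.ascontiguousarray(im),cv2.COLOR_RGB2GRAY)
    D=np.arange(-w,w+1e-9,.001);L=np.linspace(s0,s1,25)
    uv=np.array([[proj('top',[*(np.array(c[:2])+a*l+n*d),z]) for l in L] for d in D],np.float32)
    v=cv2.remap(g,uv[...,0],uv[...,1],1).astype(float);return D,v
E
python3 -m inch '[{"claw":-0.1,"travel":[0,0,0.25],"turn":0},{"claw":-0.1,"travel":[0,0,0.5],"turn":0},{"claw":-0.1,"travel":[0,-0.25,0.5],"turn":0},{"claw":-0.1,"travel":[0,-0.5,0.5],"turn":0},{"claw":-0.1,"travel":[0,-0.75,0.5],"turn":0}]'
python3 -m inch '[{"claw":-0.1,"travel":[0,-0.25,0],"turn":0},{"claw":-0.1,"travel":[0,-0.25,0],"turn":0}]'
python3 - <<'E'
from h import *
im=grab('top');save(im,'t2.png',(215,205,415,315),4)
c=(.476,-.036);
for r in ((-.03,-.01),(-.01,.01),(.01,.03)):
    D,v=prof(im,c,np.radians(-5.2),.053,*r);print(r,v.mean(1).astype(int).tolist())
E
```

```text
clock: 8.4
position: [0.4753, -0.1911, 0.1647]
ee_rot: [0.0, 0.999, -0.044, 0.001]
contact_force: [0.4, 0.3, 0.5]
width: 0.0386
gripper_force: 0.0
clock: 8.6
position: [0.4758, -0.2463, 0.164]
ee_rot: [0.002, 0.999, -0.047, 0.001]
contact_force: [-0.3, 1.1, -0.8]
width: 0.0387
gripper_force: 0.0
(-0.03, -0.01) [142, 142, 142, 142, 142, 142, 142, 142, 142, 140, 128, 114, 117, 126, 138, 150, 158, 165, 169, 172, 178, 186, 194, 199, 204, 207, 205, 200, 167, 124, 82, 46, 27, 19, 27, 45, 69, 91, 115, 134, 140, 143, 143, 143, 143, 143, 143, 143, 143, 143, 143, 143, 143]
(-0.01, 0.01) [141, 141, 141, 141, 141, 141, 141, 141, 141, 139, 135, 128, 125, 134, 144, 153, 161, 168, 174, 178, 184, 191, 198, 203, 205, 204, 202, 188, 161, 119, 77, 46, 25, 18, 22, 42, 72, 98, 119, 133, 139, 141, 142, 142, 141, 141, 141, 142, 142, 142, 142, 142, 142]Traceback (most recent call last):
  File "<stdin>", line 5, in <module>
  File "h.py", line 21, in prof
    uv=np.array([[proj('top',[*(np.array(c[:2])+a*l+n*d),z]) for l in L] for d in D],np.float32)
                  ~~~~^^^^^^^^^^^^^^^^^^^^^^^^^^^^^^^^^^^^^^
  File "h.py", line 13, in proj
    p=imaging.camera_params(n);K=np.array(p['camera_matrix']);T=np.array(p['cam_to_world'])
ValueError: time passes only in moves, steps and waits
```

View pics/t2.png

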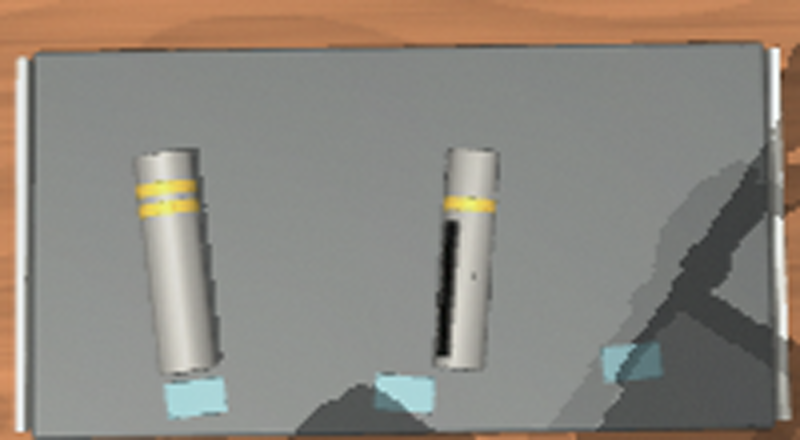

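```bash

python3 - <<'E'
s=open('h.py').read()
s=s.replace("def ray(","import pickle,os\nif not os.path.exists('cam.pkl'): pickle.dump({n:imaging.camera_params(n) for n in('top','scene')},open('cam.pkl','wb'))\nCAM=pickle.load(open('cam.pkl','rb'))\ndef ray(").replace("p=imaging.camera_params(n)","p=CAM[n]")
open('h.py','w').write(s)
E
python3 -m inch '[{"claw":0.2,"travel":[0,0.25,0],"turn":0},{"claw":0.2,"travel":[0,0.5,0],"turn":0},{"claw":0.2,"travel":[0,0.75,0],"turn":0},{"claw":0.2,"travel":[0,1,0],"turn":0},{"claw":0.2,"travel":[0,1,0],"turn":0}]'
python3 -m inch '[{"claw":0.2,"travel":[0,0,0],"turn":0},{"claw":0.2,"travel":[0,0,0],"turn":0}]'
```

```text
clock: 9.15
position: [0.4728, -0.0329, 0.1637]
ee_rot: [-0.002, 0.999, -0.041, -0.001]
contact_force: [-0.4, -1.2, -0.1]
width: 0.0511
gripper_force: 0.0
clock: 9.35
position: [0.4749, -0.04, 0.1639]
ee_rot: [0.0, 0.999, -0.045, 0.0]
contact_force: [0.3, -0.7, 0.5]
width: 0.0513
gripper_force: 0.0
```

```bash

python3 -m inch '[{"claw":0.2,"travel":[0.005,0.01,-0.25],"turn":0},{"claw":0.2,"travel":[0.005,0.01,-0.5],"turn":0},{"claw":0.2,"travel":[0.005,0.01,-0.5],"turn":0},{"claw":-0.2,"travel":[0.005,0.01,-0.5],"turn":0},{"claw":-0.23,"travel":[0.005,0.01,-0.5],"turn":0}]'
python3 -m inch '[{"claw":-0.23,"travel":[-0.001,-0.01,0],"turn":0},{"claw":-0.23,"travel":[-0.002,-0.02,0],"turn":0},{"claw":-0.23,"travel":[-0.003,-0.03,0],"turn":0},{"claw":-0.23,"travel":[-0.004,-0.043,0],"turn":0},{"claw":-0.3,"travel":[-0.004,-0.043,0],"turn":0}]'
python3 -m inch '[{"claw":-0.32,"travel":[0,0,0],"turn":0},{"claw":-0.34,"travel":[0,0,0],"turn":0},{"claw":-0.34,"travel":[0,0,0],"turn":0},{"claw":-0.34,"travel":[0,0,0],"turn":0},{"claw":-0.34,"travel":[0,0,0],"turn":0}]'
python3 -m inch '[{"claw":0.2,"travel":[0,0,0],"turn":0},{"claw":0.2,"travel":[0,0,0],"turn":0},{"claw":0.2,"travel":[0,0,0.25],"turn":0},{"claw":0.2,"travel":[0,0,0.5],"turn":0},{"claw":0.2,"travel":[0,0,0.5],"turn":0}]'
python3 -m inch '[{"claw":0.2,"travel":[0,-0.25,0],"turn":0},{"claw":0.2,"travel":[0,-0.5,0],"turn":0},{"claw":0.2,"travel":[0,-0.75,0],"turn":0},{"claw":0.2,"travel":[0,-1,0],"turn":0},{"claw":0.2,"travel":[0,-1,0],"turn":0}]'
python3 - <<'E'
from h import *
im=grab('top')
for r in ((-.03,-.01),(-.01,.01),(.01,.025)):
    D,v=prof(im,(.475,-.046),np.radians(-5.2),.053,*r);print(r,v.mean(1).astype(int).tolist())
E
```

```text
clock: 9.85
position: [0.4779, -0.0392, 0.0658]
ee_rot: [0.0, 0.999, -0.046, 0.002]
contact_force: [0.1, 0.8, 1.6]
width: 0.0332
gripper_force: 0.0
clock: 10.35
position: [0.4753, -0.0469, 0.0642]
ee_rot: [0.0, 0.999, -0.045, 0.0]
contact_force: [0.2, -0.3, -1.3]
width: 0.0298
gripper_force: 1.4
clock: 10.85
position: [0.4752, -0.0465, 0.0638]
ee_rot: [0.0, 0.999, -0.045, -0.0]
contact_force: [0.1, -0.4, 0.0]
width: 0.0281
gripper_force: 0.0
clock: 11.35
position: [0.4797, -0.0476, 0.1701]
ee_rot: [0.001, 0.999, -0.045, 0.007]
contact_force: [1.0, -0.6, 0.2]
width: 0.0512
gripper_force: 0.0
clock: 11.85
position: [0.4757, -0.2529, 0.1635]
ee_rot: [0.002, 0.999, -0.048, 0.001]
contact_force: [0.9, -0.2, -0.9]
width: 0.0513
gripper_force: 0.0
(-0.03, -0.01) [142, 142, 142, 142, 143, 143, 142, 142, 142, 142, 142, 140, 127, 115, 118, 128, 140, 151, 158, 165, 171, 175, 158, 129, 99, 75, 65, 61, 60, 62, 83, 115, 144, 163, 164, 160, 152, 140, 123, 111, 120, 131, 138, 142, 143, 144, 144, 143, 143, 143, 143, 143, 143]
(-0.01, 0.01) [141, 141, 141, 141, 141, 141, 141, 141, 141, 141, 141, 140, 137, 129, 125, 134, 146, 155, 162, 168, 174, 179, 178, 148, 110, 84, 66, 60, 59, 61, 67, 102, 146, 162, 163, 158, 148, 134, 117, 114, 123, 132, 138, 141, 142, 142, 142, 142, 142, 142, 142, 142, 142]
(0.01, 0.025) [139, 139, 140, 140, 140, 140, 140, 140, 140, 140, 140, 140, 132, 123, 130, 141, 152, 163, 170, 176, 182, 187, 185, 183, 170, 154, 148, 142, 140, 137, 141, 148, 160, 170, 167, 160, 150, 138, 127, 120, 124, 133, 138, 140, 141, 141, 141, 141, 141, 141, 141, 141, 141]
```

Groove is at about +6°. I'll regrip with 1.5 mm more roll and carry it up.

```bash

python3 -m inch '[{"claw":0.2,"travel":[0,0.25,0],"turn":0},{"claw":0.2,"travel":[0,0.5,0],"turn":0},{"claw":0.2,"travel":[0,0.75,0],"turn":0},{"claw":0.2,"travel":[0,1,0],"turn":0},{"claw":0.2,"travel":[0,1,0],"turn":0}]'
python3 -m inch '[{"claw":0.2,"travel":[0,-0.007,-0.25],"turn":0},{"claw":0.2,"travel":[0,-0.007,-0.5],"turn":0},{"claw":0.2,"travel":[0,-0.007,-0.5],"turn":0},{"claw":-0.2,"travel":[0,-0.007,-0.5],"turn":0},{"claw":-0.23,"travel":[0,-0.007,-0.5],"turn":0}]'
python3 -m inch '[{"claw":-0.23,"travel":[0,0,0],"turn":0},{"claw":-0.23,"travel":[0,0,0],"turn":0}]'
```

```text
clock: 12.4
position: [0.4729, -0.0396, 0.1634]
ee_rot: [-0.002, 0.999, -0.041, -0.001]
contact_force: [-0.1, -0.8, 0.4]
width: 0.0511
gripper_force: 0.0
clock: 12.9
position: [0.4769, -0.0485, 0.0658]
ee_rot: [0.0, 0.999, -0.045, 0.002]
contact_force: [-0.1, 0.4, -0.3]
width: 0.0327
gripper_force: 0.0
clock: 13.1
position: [0.4764, -0.0484, 0.0656]
ee_rot: [0.0, 0.999, -0.045, 0.002]
contact_force: [0.1, -0.0, 0.2]
width: 0.033
gripper_force: 0.0
```

```bash

python3 -m inch '[{"claw":-0.28,"travel":[0,0,0],"turn":0},{"claw":-0.32,"travel":[0,0,0],"turn":0},{"claw":-0.36,"travel":[0,0,0],"turn":0},{"claw":-0.5,"travel":[0,0,0],"turn":0},{"claw":-0.7,"travel":[0,0,0],"turn":0}]' 30
python3 -m inch '[{"claw":-1,"travel":[0,0,0],"turn":0},{"claw":-1,"travel":[0,0,0],"turn":0},{"claw":-1,"travel":[0,0,0.1],"turn":0},{"claw":-1,"travel":[0,0,0.3],"turn":0},{"claw":-1,"travel":[0,0,0.35],"turn":0}]' 60
python3 -m inch '[{"claw":-1,"travel":[0.25,0,0],"turn":0},{"claw":-1,"travel":[0.5,0,0],"turn":0},{"claw":-1,"travel":[0.75,0,0],"turn":0},{"claw":-1,"travel":[1,0.01,0],"turn":0},{"claw":-1,"travel":[1,0.01,0],"turn":0}]'
python3 -m inch '[{"claw":-1,"travel":[0,0,0],"turn":0},{"claw":-1,"travel":[0,0,0],"turn":0}]'
```

```text
clock: 13.6
position: [0.4753, -0.0478, 0.0642]
ee_rot: [-0.0, 0.999, -0.045, 0.0]
contact_force: [-1.2, 1.5, 6.8]
width: 0.0249
gripper_force: 29.3
clock: 14.1
position: [0.4772, -0.0485, 0.1364]
ee_rot: [0.001, 0.999, -0.045, 0.003]
contact_force: [1.2, -0.3, -1.9]
width: 0.024
gripper_force: 59.8
clock: 14.6
position: [0.682, -0.0462, 0.131]
ee_rot: [0.0, 0.999, -0.045, 0.003]
contact_force: [-0.7, 0.0, -2.8]
width: 0.0235
gripper_force: 59.7
clock: 14.8
position: [0.6733, -0.0458, 0.1321]
ee_rot: [-0.0, 0.999, -0.045, -0.002]
contact_force: [-0.3, 0.2, -3.6]
width: 0.0239
gripper_force: 59.7
```

```bash

python3 -m inch '[{"claw":-1,"travel":[0.065,-0.005,0],"turn":0},{"claw":-1,"travel":[0.065,-0.005,-0.15],"turn":0},{"claw":-1,"travel":[0.065,-0.005,-0.3],"turn":0},{"claw":-1,"travel":[0.065,-0.005,-0.36],"turn":0},{"claw":-1,"travel":[0.065,-0.005,-0.36],"turn":0}]'
python3 -m inch '[{"claw":-1,"travel":[0,0,0],"turn":0},{"claw":-1,"travel":[0,0,0],"turn":0}]'
python3 - <<'E'
from h import *
im=grab('scene')
save(im,'s3.png',(215,200,375,320),5)
E
```

```text
clock: 15.3
position: [0.6854, -0.0467, 0.0598]
ee_rot: [-0.0, 0.999, -0.045, -0.003]
contact_force: [-0.5, 0.7, -1.7]
width: 0.024
gripper_force: 59.7
clock: 15.5
position: [0.6893, -0.0472, 0.0639]
ee_rot: [0.0, 0.999, -0.045, 0.002]
contact_force: [0.0, -0.7, -2.8]
width: 0.0235
gripper_force: 59.7
```

View pics/s3.png

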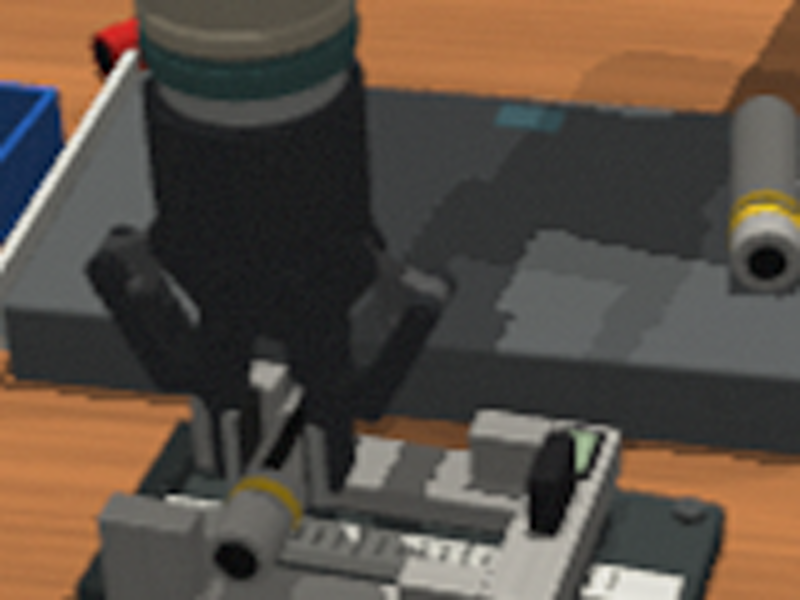

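Shaft 1 hangs groove-up over the rests next to the fixed jaw. I'll lower it, then ease it against the jaw.

```bash

python3 -m inch '[{"claw":-1,"travel":[0,0,-0.015],"turn":0},{"claw":-1,"travel":[0,0,-0.03],"turn":0},{"claw":-1,"travel":[0,0,-0.03],"turn":0},{"claw":-1,"travel":[0,-0.01,-0.03],"turn":0},{"claw":-1,"travel":[0,-0.01,-0.03],"turn":0}]'
python3 -m inch '[{"claw":-1,"travel":[0,-0.005,0],"turn":0},{"claw":-1,"travel":[0,-0.005,0],"turn":0}]'
python3 -m inch '[{"claw":-1,"travel":[0,-0.005,0],"turn":0},{"claw":-1,"travel":[0,-0.005,0],"turn":0}]'
python3 -m inch '[{"claw":-1,"travel":[0,-0.005,0],"turn":0},{"claw":-1,"travel":[0,-0.005,0],"turn":0}]'
```

```text
clock: 16.05
position: [0.6883, -0.0493, 0.0559]
ee_rot: [0.0, 0.999, -0.045, 0.0]
contact_force: [-0.6, -0.3, -3.4]
width: 0.0236
gripper_force: 59.7
clock: 16.25
position: [0.6883, -0.0502, 0.0559]
ee_rot: [0.0, 0.999, -0.045, 0.0]
contact_force: [0.1, -0.1, -2.7]
width: 0.0237
gripper_force: 59.7
clock: 16.45
position: [0.6882, -0.0511, 0.0559]
ee_rot: [0.0, 0.999, -0.045, -0.0]
contact_force: [-0.4, 0.0, -2.8]
width: 0.0236
gripper_force: 59.7
clock: 16.65
position: [0.6882, -0.0513, 0.0558]
ee_rot: [-0.001, 0.999, -0.045, -0.0]
contact_force: [0.2, 2.8, -3.0]
width: 0.0236
gripper_force: 59.7
```

Touched the fixed jaw at y=-0.0513, as expected for a 26 mm shaft. I'll lower it onto the rests.

```bash

python3 -m inch '[{"claw":-1,"travel":[0,0,-0.005],"turn":0},{"claw":-1,"travel":[0,0,-0.005],"turn":0}]'
python3 -m inch '[{"claw":-1,"travel":[0,0,-0.005],"turn":0},{"claw":-1,"travel":[0,0,-0.005],"turn":0}]'
python3 -m inch '[{"claw":-1,"travel":[0,0,-0.005],"turn":0},{"claw":-1,"travel":[0,0,-0.005],"turn":0}]'
```

```text
clock: 16.85
position: [0.6883, -0.0514, 0.055]
ee_rot: [-0.0, 0.999, -0.045, 0.0]
contact_force: [0.4, 3.3, -1.6]
width: 0.0234
gripper_force: 59.9
clock: 17.05
position: [0.6883, -0.0514, 0.0544]
ee_rot: [-0.0, 0.999, -0.045, 0.0]
contact_force: [-1.2, 4.4, 1.7]
width: 0.0241
gripper_force: 60.4
clock: 17.25
position: [0.6883, -0.0514, 0.0544]
ee_rot: [-0.0, 0.999, -0.045, 0.0]
contact_force: [-2.1, 4.8, 6.0]
width: 0.0237
gripper_force: 61.0
```

```bash

python3 -m inch '[{"claw":-0.3,"travel":[0,0.002,0],"turn":0},{"claw":0,"travel":[0,0.002,0],"turn":0},{"claw":0.1,"travel":[0,0.002,0],"turn":0},{"claw":0.1,"travel":[0,0.002,0.02],"turn":0},{"claw":0.1,"travel":[0,0.002,0.2],"turn":0}]' 20
python3 -m inch '[{"claw":0,"travel":[0,0,0.25],"turn":0},{"claw":0,"travel":[0.04,0.26,0.25],"turn":0},{"claw":0,"travel":[0.04,0.53,0.25],"turn":0},{"claw":0,"travel":[0.04,0.53,0.25],"turn":0},{"claw":0,"travel":[0.04,0.53,0.25],"turn":0}]'
python3 - <<'E'
from h import *
im=grab('top')
g=(.6869,-.0515)
for r in ((-.035,-.02),(-.02,-.005),(-.005,.02)):
    D,v=prof(im,g,np.radians(-5.2),.043,*r);print(r,v.mean(1).astype(int).tolist())
save(im,'t3.png',(240,125,380,225),5)
E
```

```text
clock: 17.75
position: [0.6848, -0.0515, 0.0884]
ee_rot: [-0.0, 0.999, -0.045, -0.005]
contact_force: [0.4, 0.6, 0.5]
width: 0.0468
gripper_force: 0.0
clock: 18.25
position: [0.6961, 0.056, 0.1429]
ee_rot: [0.0, 0.999, -0.043, 0.0]
contact_force: [0.3, 0.1, -0.2]
width: 0.0424
gripper_force: 0.0
(-0.035, -0.02) [134, 135, 134, 133, 133, 133, 132, 132, 133, 134, 136, 134, 114, 95, 97, 106, 120, 133, 142, 151, 158, 164, 147, 111, 80, 59, 45, 43, 43, 46, 62, 111, 153, 162, 165, 160, 154, 144, 133, 128, 125, 137, 153, 158, 160, 160, 159, 144, 122, 108, 103, 100, 100]
(-0.02, -0.005) [142, 142, 143, 143, 143, 144, 144, 145, 145, 145, 145, 144, 142, 129, 114, 120, 130, 137, 146, 153, 160, 156, 144, 116, 83, 60, 47, 42, 42, 52, 84, 119, 145, 162, 162, 160, 152, 143, 129, 117, 116, 119, 127, 132, 134, 137, 139, 139, 131, 112, 99, 96, 95]
(-0.005, 0.02) [161, 162, 162, 162, 161, 161, 162, 163, 163, 163, 163, 162, 156, 145, 130, 127, 136, 141, 150, 157, 163, 165, 148, 113, 81, 58, 44, 41, 41, 46, 67, 112, 151, 161, 162, 157, 149, 138, 126, 128, 132, 132, 136, 147, 158, 161, 162, 162, 160, 144, 124, 118, 114]
```

View pics/t3.png

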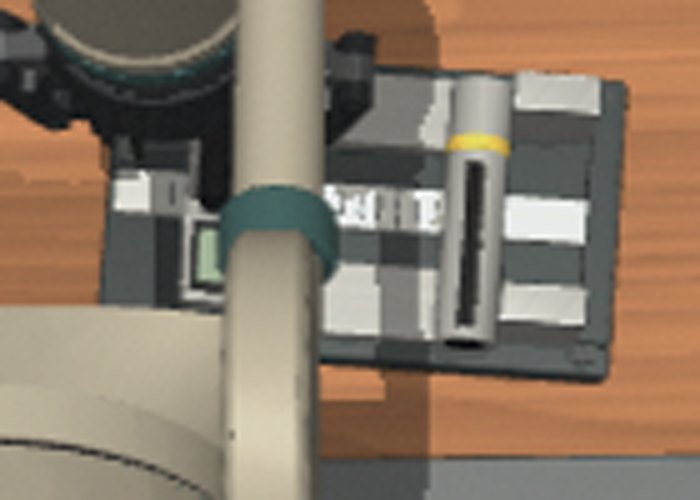

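Shaft 1 lies groove-up against the fixed jaw (groove centred at (470,240)). Now the jaw: grip the tab and slide.

```bash

python3 -m inch '[{"claw":0,"travel":[0.002,-0.007,-0.15],"turn":0},{"claw":0,"travel":[0.002,-0.007,-0.29],"turn":0},{"claw":0,"travel":[0.002,-0.007,-0.29],"turn":0},{"claw":-1,"travel":[0.002,-0.007,-0.29],"turn":0},{"claw":-1,"travel":[0.002,-0.007,-0.29],"turn":0}]' 25
python3 -m inch '[{"claw":-1,"travel":[0,0,0],"turn":0},{"claw":-1,"travel":[0,0,0],"turn":0},{"claw":-1,"travel":[0,0,0],"turn":0}]'
python3 -m inch '[{"claw":-1,"travel":[-0.005,-0.06,0],"turn":0},{"claw":-1,"travel":[-0.011,-0.12,0],"turn":0},{"claw":-1,"travel":[-0.016,-0.18,0],"turn":0},{"claw":-1,"travel":[-0.02,-0.22,0],"turn":0},{"claw":-1,"travel":[-0.02,-0.22,0],"turn":0}]'
```

```text
clock: 18.8
position: [0.6978, 0.0522, 0.0864]
ee_rot: [-0.0, 0.999, -0.045, 0.001]
contact_force: [-0.8, 0.8, -1.4]
width: 0.0144
gripper_force: 1.1
clock: 19.1
position: [0.6978, 0.0526, 0.0866]
ee_rot: [0.0, 0.999, -0.045, 0.002]
contact_force: [0.1, -1.3, 4.9]
width: 0.011
gripper_force: 28.9
clock: 19.6
position: [0.6934, 0.0073, 0.0865]
ee_rot: [0.001, 0.999, -0.045, 0.001]
contact_force: [-0.5, -1.4, 5.3]
width: 0.0112
gripper_force: 29.2
```

```bash

python3 -m inch '[{"claw":-1,"travel":[-0.001,-0.008,0],"turn":0},{"claw":-1,"travel":[-0.001,-0.008,0],"turn":0}]'
python3 -m inch '[{"claw":-1,"travel":[0,-0.005,0],"turn":0},{"claw":-1,"travel":[0,-0.005,0],"turn":0}]'
python3 -m inch '[{"claw":-1,"travel":[0,-0.005,0],"turn":0},{"claw":-1,"travel":[0,-0.005,0],"turn":0}]'
python3 -m inch '[{"claw":-1,"travel":[0,-0.005,0],"turn":0},{"claw":-1,"travel":[0,-0.005,0],"turn":0}]'
```

```text
clock: 19.8
position: [0.6934, 0.0069, 0.0866]
ee_rot: [-0.0, 0.999, -0.045, 0.002]
contact_force: [0.7, 0.3, 5.8]
width: 0.0111
gripper_force: 29.2
clock: 20.0
position: [0.6933, 0.0064, 0.0866]
ee_rot: [-0.0, 0.999, -0.045, 0.001]
contact_force: [0.3, 1.5, 5.8]
width: 0.0112
gripper_force: 29.2
clock: 20.2
position: [0.6933, 0.0055, 0.0866]
ee_rot: [-0.0, 0.999, -0.045, 0.001]
contact_force: [0.4, 2.0, 6.9]
width: 0.0109
gripper_force: 29.2
clock: 20.4
position: [0.6932, 0.0045, 0.0865]
ee_rot: [-0.0, 0.999, -0.045, 0.001]
contact_force: [-0.4, 2.1, 7.4]
width: 0.0111
gripper_force: 29.2
```

```bash

python3 -m inch '[{"claw":-1,"travel":[0,-0.005,0],"turn":0},{"claw":-1,"travel":[0,-0.005,0],"turn":0}]'
python3 -m inch '[{"claw":-1,"travel":[0,-0.005,0],"turn":0},{"claw":-1,"travel":[0,-0.005,0],"turn":0}]'
python3 -m inch '[{"claw":-1,"travel":[0,-0.003,0],"turn":0},{"claw":-1,"travel":[0,-0.003,0],"turn":0}]'
```

```text
clock: 20.6
position: [0.6931, 0.0038, 0.0866]
ee_rot: [-0.001, 0.999, -0.045, 0.001]
contact_force: [-0.3, 3.0, 6.9]
width: 0.0112
gripper_force: 29.2
clock: 20.8
position: [0.6931, 0.0038, 0.0866]
ee_rot: [-0.002, 0.999, -0.045, 0.001]
contact_force: [-0.7, 4.0, 6.9]
width: 0.0111
gripper_force: 29.2
clock: 21.0
position: [0.6931, 0.0037, 0.0866]
ee_rot: [-0.002, 0.999, -0.045, 0.001]
contact_force: [-0.2, 6.1, 6.7]
width: 0.0111
gripper_force: 29.2
```

Reading is 26.0 mm, so shaft 1 goes in the tray. I'll open the jaw and fetch the shaft.

```bash

python3 -m inch '[{"claw":-1,"travel":[0,0,0],"turn":0},{"claw":-1,"travel":[0.009,0.1,0],"turn":0},{"claw":-1,"travel":[0.018,0.2,0],"turn":0},{"claw":-1,"travel":[0.024,0.265,0],"turn":0},{"claw":-1,"travel":[0.024,0.265,0],"turn":0}]'
python3 -m inch '[{"claw":0,"travel":[0,0,0],"turn":0},{"claw":0,"travel":[0,0,0],"turn":0},{"claw":0,"travel":[0,0,0],"turn":0},{"claw":0,"travel":[0,0,0.15],"turn":0},{"claw":0.1,"travel":[0,0,0.25],"turn":0}]'
python3 -m inch '[{"claw":0.1,"travel":[-0.045,-0.25,0],"turn":0},{"claw":0.1,"travel":[-0.045,-0.5,0],"turn":0},{"claw":0.1,"travel":[-0.045,-0.515,0],"turn":0},{"claw":0.1,"travel":[-0.045,-0.515,0],"turn":0}]'
python3 -m inch '[{"claw":0.1,"travel":[0,0,0],"turn":0},{"claw":0.1,"travel":[0,0,0],"turn":0}]'
```

```text
clock: 21.5
position: [0.6982, 0.0562, 0.0866]
ee_rot: [-0.001, 0.999, -0.044, 0.002]
contact_force: [0.4, 1.8, 6.5]
width: 0.0114
gripper_force: 29.2
clock: 22.0
position: [0.697, 0.0543, 0.1351]
ee_rot: [0.0, 0.999, -0.045, -0.001]
contact_force: [-0.2, 0.5, -0.2]
width: 0.0474
gripper_force: 0.0
clock: 22.4
position: [0.6878, -0.0501, 0.1344]
ee_rot: [-0.0, 0.999, -0.046, -0.0]
contact_force: [-0.7, 0.1, -0.5]
width: 0.0469
gripper_force: 0.0
clock: 22.6
position: [0.6881, -0.0469, 0.1345]
ee_rot: [-0.0, 0.999, -0.044, -0.0]
contact_force: [-0.2, 0.3, 0.3]
width: 0.0474
gripper_force: 0.0
```

```bash

python3 -m inch '[{"claw":0.1,"travel":[0,-0.023,-0.15],"turn":0},{"claw":0.1,"travel":[0,-0.023,-0.35],"turn":0},{"claw":0.1,"travel":[0,-0.023,-0.39],"turn":0},{"claw":0.1,"travel":[0,-0.023,-0.39],"turn":0},{"claw":0.1,"travel":[0,-0.023,-0.39],"turn":0}]'
python3 -m inch '[{"claw":-0.3,"travel":[0,0,0],"turn":0},{"claw":-0.3,"travel":[0,0,0],"turn":0},{"claw":-0.3,"travel":[0,0,0],"turn":0},{"claw":-0.5,"travel":[0,0,0],"turn":0},{"claw":-1,"travel":[0,0,0],"turn":0}]' 30
```

```text
clock: 23.1
position: [0.6894, -0.0522, 0.0582]
ee_rot: [0.0, 0.999, -0.044, 0.001]
contact_force: [0.5, -0.2, 0.6]
width: 0.0474
gripper_force: 0.0
clock: 23.6
position: [0.689, -0.0515, 0.0583]
ee_rot: [-0.001, 0.999, -0.045, 0.001]
contact_force: [0.9, 5.0, 5.7]
width: 0.0248
gripper_force: 30.2
```

```bash

python3 -m inch '[{"claw":-1,"travel":[0,0,0],"turn":0},{"claw":-1,"travel":[0,0.005,0.03],"turn":0},{"claw":-1,"travel":[0,0.005,0.23],"turn":0},{"claw":-1,"travel":[0,0.005,0.46],"turn":0},{"claw":-1,"travel":[0,0.005,0.46],"turn":0}]' 60
python3 -m inch '[{"claw":-1,"travel":[-0.13,-0.18,0],"turn":0},{"claw":-1,"travel":[-0.26,-0.36,0],"turn":0},{"claw":-1,"travel":[-0.4,-0.54,0],"turn":0},{"claw":-1,"travel":[-0.53,-0.72,0],"turn":0},{"claw":-1,"travel":[-0.53,-0.72,0],"turn":0}]'
python3 -m inch '[{"claw":-1,"travel":[-0.13,-0.18,0],"turn":-0.005},{"claw":-1,"travel":[-0.26,-0.36,0],"turn":-0.005},{"claw":-1,"travel":[-0.4,-0.54,0],"turn":-0.005},{"claw":-1,"travel":[-0.53,-0.72,0],"turn":-0.005},{"claw":-1,"travel":[-0.53,-0.72,0],"turn":-0.005}]'
python3 -m inch '[{"claw":-1,"travel":[0,0,-0.2],"turn":0},{"claw":-1,"travel":[0,0,-0.4],"turn":0},{"claw":-1,"travel":[0,0,-0.5],"turn":0},{"claw":-1,"travel":[0,0,-0.5],"turn":0},{"claw":-1,"travel":[0,0,-0.5],"turn":0}]'
```

```text
clock: 24.1
position: [0.6921, -0.0533, 0.1559]
ee_rot: [0.002, 0.999, -0.045, 0.006]
contact_force: [2.3, 0.3, -1.7]
width: 0.0238
gripper_force: 59.6
clock: 24.6
position: [0.5775, -0.2004, 0.1476]
ee_rot: [0.001, 0.999, -0.047, -0.003]
contact_force: [0.1, 0.4, -2.8]
width: 0.0236
gripper_force: 59.7
clock: 25.1
position: [0.4726, -0.3441, 0.1479]
ee_rot: [0.001, 0.998, -0.055, -0.002]
contact_force: [0.1, 1.4, -2.9]
width: 0.0238
gripper_force: 59.9
clock: 25.6
position: [0.4765, -0.3394, 0.0486]
ee_rot: [-0.0, 0.999, -0.052, -0.0]
contact_force: [-0.4, 0.3, -2.5]
width: 0.0233
gripper_force: 59.9
```

```bash

python3 -m inch '[{"claw":-1,"travel":[0,0,-0.03],"turn":0},{"claw":-1,"travel":[0,0,-0.055],"turn":0},{"claw":-1,"travel":[0,0,-0.065],"turn":0},{"claw":-1,"travel":[0,0,-0.065],"turn":0}]'
python3 -m inch '[{"claw":-1,"travel":[0,0,-0.007],"turn":0},{"claw":-1,"travel":[0,0,-0.007],"turn":0}]'
python3 -m inch '[{"claw":-1,"travel":[0,0,-0.005],"turn":0},{"claw":-1,"travel":[0,0,-0.005],"turn":0}]'
```

```text
clock: 26.0
position: [0.4762, -0.3397, 0.036]
ee_rot: [0.0, 0.999, -0.053, -0.0]
contact_force: [0.5, -0.3, -3.5]
width: 0.0237
gripper_force: 59.9
clock: 26.2
position: [0.4763, -0.3398, 0.0346]
ee_rot: [0.0, 0.999, -0.053, 0.0]
contact_force: [-0.0, 0.1, -3.1]
width: 0.0234
gripper_force: 59.9
clock: 26.4
position: [0.4763, -0.3399, 0.0335]
ee_rot: [0.0, 0.999, -0.053, 0.0]
contact_force: [-0.5, 0.0, -3.3]
width: 0.0236
gripper_force: 60.1
```

```bash

python3 -m inch '[{"claw":-1,"travel":[0,0,-0.005],"turn":0},{"claw":-1,"travel":[0,0,-0.005],"turn":0}]'
python3 -m inch '[{"claw":-1,"travel":[0,0,-0.005],"turn":0},{"claw":-1,"travel":[0,0,-0.005],"turn":0}]'
```

```text
clock: 26.6
position: [0.4764, -0.3399, 0.0335]
ee_rot: [0.0, 0.999, -0.053, 0.0]
contact_force: [-1.2, 1.0, 4.3]
width: 0.0237
gripper_force: 60.9
clock: 26.8
position: [0.4763, -0.3399, 0.0334]
ee_rot: [0.0, 0.999, -0.053, 0.0]
contact_force: [-3.1, 1.3, 11.6]
width: 0.0236
gripper_force: 61.6
```

```bash

python3 -m inch '[{"claw":-0.4,"travel":[0,0,0.007],"turn":0},{"claw":-0.2,"travel":[0,0,0.007],"turn":0},{"claw":0,"travel":[0,0,0.007],"turn":0},{"claw":0,"travel":[0,0,0.03],"turn":0},{"claw":0,"travel":[0,0,0.2],"turn":0}]' 20
python3 -m inch '[{"claw":0.4,"travel":[0,0,0.25],"turn":0},{"claw":0.4,"travel":[0,0,0.5],"turn":0},{"claw":0.4,"travel":[0,0.25,0.5],"turn":0.05},{"claw":0.4,"travel":[0,0.5,0.5],"turn":0.055},{"claw":0.4,"travel":[0,0.5,0.5],"turn":0.055}]'
python3 - <<'E'
from h import *
im=grab('top');save(im,'t4.png',(210,200,550,320),2.3)
for r in ((-.04,-.02),(-.02,.02)):
    D,v=prof(im,(.476,.107),np.radians(4.2),.055,*r);print(r,v.mean(1).astype(int).tolist())
E
```

```text
clock: 27.3
position: [0.4739, -0.3378, 0.0684]
ee_rot: [-0.003, 0.999, -0.053, -0.004]
contact_force: [0.1, -0.6, -0.6]
width: 0.0426
gripper_force: 0.0
clock: 27.8
position: [0.4748, -0.2341, 0.172]
ee_rot: [-0.002, 0.999, 0.036, -0.001]
contact_force: [-0.4, -1.1, -0.2]
width: 0.0595
gripper_force: 0.0
(-0.04, -0.02) [146, 146, 146, 146, 146, 146, 146, 146, 142, 126, 105, 90, 85, 90, 105, 120, 133, 142, 149, 155, 161, 168, 175, 183, 191, 199, 208, 214, 216, 214, 212, 208, 204, 199, 193, 186, 179, 172, 166, 159, 148, 140, 140, 143, 145, 147, 147, 147, 147, 147, 147, 147, 147]
(-0.02, 0.02) [143, 144, 144, 144, 144, 144, 144, 144, 143, 135, 115, 98, 87, 85, 94, 109, 124, 137, 146, 153, 158, 164, 170, 177, 185, 194, 202, 209, 215, 217, 216, 213, 209, 204, 197, 191, 184, 177, 170, 163, 156, 146, 138, 136, 139, 142, 144, 144, 144, 144, 144, 144, 144]
```

View pics/t4.png

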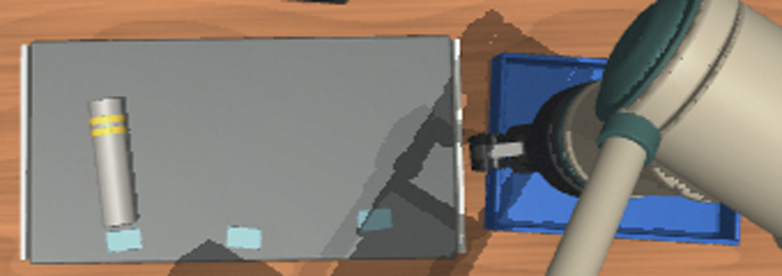

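```bash

python3 -m inch '[{"claw":0.3,"travel":[0,0.25,0],"turn":0},{"claw":0.3,"travel":[0,0.5,0],"turn":0},{"claw":0.3,"travel":[0,0.75,0],"turn":0},{"claw":0.3,"travel":[0,0.87,0],"turn":0},{"claw":0.3,"travel":[0,0.87,0],"turn":0}]'
python3 -m inch '[{"claw":0.3,"travel":[0,0.25,0],"turn":0},{"claw":0.3,"travel":[0,0.5,0],"turn":0},{"claw":0.3,"travel":[0,0.75,-0.1],"turn":0},{"claw":0.3,"travel":[0,0.87,-0.2],"turn":0},{"claw":0.3,"travel":[0,0.87,-0.2],"turn":0}]'
python3 -m inch '[{"claw":0.3,"travel":[0,0,0],"turn":0},{"claw":0.3,"travel":[0,0,0],"turn":0}]'
```

```text
clock: 28.35
position: [0.4763, -0.0639, 0.1715]
ee_rot: [-0.0, 0.999, 0.035, 0.0]
contact_force: [0.7, -0.5, -0.1]
width: 0.0553
gripper_force: 0.0
clock: 28.85
position: [0.4754, 0.1094, 0.1291]
ee_rot: [0.0, 0.999, 0.035, -0.002]
contact_force: [-0.4, -1.1, -0.1]
width: 0.0553
gripper_force: 0.0
clock: 29.05
position: [0.4776, 0.1066, 0.132]
ee_rot: [0.001, 0.999, 0.033, 0.001]
contact_force: [0.7, -0.0, -0.2]
width: 0.0555
gripper_force: 0.0
```

```bash

python3 -m inch '[{"claw":0.3,"travel":[0,0.005,-0.2],"turn":0},{"claw":0.3,"travel":[0,0.005,-0.32],"turn":0},{"claw":0.3,"travel":[0,0.005,-0.32],"turn":0},{"claw":-0.11,"travel":[0,0.005,-0.32],"turn":0},{"claw":-0.11,"travel":[0,0.005,-0.32],"turn":0}]'
python3 -m inch '[{"claw":-0.11,"travel":[0.001,-0.02,0],"turn":0},{"claw":-0.11,"travel":[0.003,-0.04,0],"turn":0},{"claw":-0.11,"travel":[0.005,-0.06,0],"turn":0},{"claw":-0.11,"travel":[0.006,-0.08,0],"turn":0},{"claw":-0.11,"travel":[0.006,-0.08,0],"turn":0}]'
python3 -m inch '[{"claw":-0.11,"travel":[0.001,-0.02,0],"turn":0},{"claw":-0.11,"travel":[0.003,-0.04,0],"turn":0},{"claw":-0.11,"travel":[0.005,-0.06,0],"turn":0},{"claw":-0.11,"travel":[0.005,-0.07,0],"turn":0},{"claw":-0.11,"travel":[0.005,-0.07,0],"turn":0}]'
python3 -m inch '[{"claw":-0.11,"travel":[0,0,0.25],"turn":0},{"claw":-0.11,"travel":[0,0,0.5],"turn":0},{"claw":-0.11,"travel":[0,-0.25,0.5],"turn":0},{"claw":-0.11,"travel":[0,-0.5,0.5],"turn":0},{"claw":-0.11,"travel":[0,-0.75,0.5],"turn":0}]'
python3 -m inch '[{"claw":-0.11,"travel":[0,-0.25,0],"turn":0},{"claw":-0.11,"travel":[0,-0.25,0],"turn":0}]'
python3 - <<'E'
from h import *
im=grab('top');cv2.imwrite('pics/raw.png',im[:,:,::-1])
for r in ((-.04,-.02),(-.02,-0),(0,.02)):
    D,v=prof(im,(.476,.082),np.radians(4.2),.055,*r);print(r,v.mean(1).astype(int).tolist())
E
```

```text
clock: 29.55
position: [0.4779, 0.1086, 0.0691]
ee_rot: [0.0, 0.999, 0.033, 0.002]
contact_force: [0.3, 0.8, 0.4]
width: 0.0378
gripper_force: 0.0
clock: 30.05
position: [0.4775, 0.0927, 0.0676]
ee_rot: [0.0, 0.999, 0.033, 0.0]
contact_force: [0.1, -0.5, 0.2]
width: 0.0379
gripper_force: 0.0
clock: 30.55
position: [0.4784, 0.0788, 0.0674]
ee_rot: [0.0, 0.999, 0.033, -0.0]
contact_force: [0.4, 0.8, 0.5]
width: 0.0377
gripper_force: 0.0
clock: 31.05
position: [0.4785, -0.0719, 0.1682]
ee_rot: [0.0, 0.999, 0.035, 0.001]
contact_force: [0.3, 0.2, -0.4]
width: 0.0378
gripper_force: 0.0
clock: 31.25
position: [0.4791, -0.1267, 0.1677]
ee_rot: [0.002, 1.0, 0.031, 0.001]
contact_force: [0.6, 0.9, -0.3]
width: 0.038
gripper_force: 0.0
(-0.04, -0.02) [139, 139, 140, 140, 139, 134, 116, 96, 89, 95, 105, 116, 127, 136, 145, 151, 156, 161, 167, 168, 169, 177, 183, 185, 189, 192, 195, 195, 191, 185, 179, 173, 168, 163, 156, 147, 132, 112, 104, 115, 130, 137, 140, 140, 140, 140, 141, 141, 141, 141, 141, 141, 141]
(-0.02, 0) [137, 137, 137, 138, 138, 136, 123, 103, 90, 90, 99, 112, 123, 133, 142, 149, 155, 161, 166, 172, 178, 184, 188, 190, 192, 193, 194, 193, 190, 185, 180, 173, 168, 163, 158, 151, 140, 123, 106, 104, 117, 130, 136, 138, 139, 139, 139, 139, 139, 139, 140, 139, 139]
(0, 0.02) [136, 136, 136, 136, 136, 136, 130, 112, 95, 87, 93, 106, 118, 129, 139, 147, 154, 160, 165, 171, 178, 184, 190, 193, 196, 196, 194, 191, 188, 185, 180, 174, 168, 163, 159, 153, 145, 134, 117, 102, 107, 122, 132, 136, 137, 138, 138, 138, 138, 138, 138, 138, 138]
```

```bash

python3 -m inch '[{"claw":0.2,"travel":[0,0.25,0],"turn":0},{"claw":0.2,"travel":[0,0.5,0],"turn":0},{"claw":0.2,"travel":[0,0.75,0],"turn":0},{"claw":0.2,"travel":[0,1,0],"turn":0},{"claw":0.2,"travel":[0,1,0],"turn":0}]'
python3 -m inch '[{"claw":0.2,"travel":[0,0,-0.25],"turn":0},{"claw":0.2,"travel":[0,0,-0.5],"turn":0},{"claw":0.2,"travel":[0,0,-0.5],"turn":0},{"claw":-0.11,"travel":[0,0,-0.5],"turn":0},{"claw":-0.11,"travel":[0,0,-0.5],"turn":0}]'
python3 -m inch '[{"claw":-0.11,"travel":[0.001,-0.02,0],"turn":0},{"claw":-0.11,"travel":[0.003,-0.04,0],"turn":0},{"claw":-0.11,"travel":[0.005,-0.06,0],"turn":0},{"claw":-0.11,"travel":[0.006,-0.08,0],"turn":0},{"claw":-0.16,"travel":[0.006,-0.08,0],"turn":0}]'
python3 -m inch '[{"claw":-0.2,"travel":[0,0,0],"turn":0},{"claw":-0.24,"travel":[0,0,0],"turn":0},{"claw":-0.24,"travel":[0,0,0],"turn":0}]'
python3 -m inch '[{"claw":0,"travel":[0,0,0],"turn":0},{"claw":0.1,"travel":[0,0,0.25],"turn":0},{"claw":0.1,"travel":[0,-0.25,0.5],"turn":0},{"claw":0.1,"travel":[0,-0.5,0.5],"turn":0},{"claw":0.1,"travel":[0,-0.75,0.5],"turn":0}]'
python3 -m inch '[{"claw":0.1,"travel":[0,-0.25,0],"turn":0},{"claw":0.1,"travel":[0,-0.25,0],"turn":0}]'
python3 - <<'E'
from h import *
im=grab('top');cv2.imwrite('pics/raw.png',im[:,:,::-1])
for r in ((-.04,-.02),(-.02,-0),(0,.02)):
    D,v=prof(im,(.477,.063),np.radians(4.2),.055,*r);print(r,v.mean(1).astype(int).tolist())
E
```

```text
clock: 31.8
position: [0.4769, 0.0861, 0.1674]
ee_rot: [-0.002, 0.999, 0.038, -0.0]
contact_force: [0.5, -0.7, 0.1]
width: 0.0516
gripper_force: 0.0
clock: 32.3
position: [0.4802, 0.0792, 0.0695]
ee_rot: [0.0, 0.999, 0.034, 0.002]
contact_force: [-0.2, -0.5, 1.1]
width: 0.0379
gripper_force: 0.0
clock: 32.8
position: [0.4798, 0.0626, 0.0677]
ee_rot: [0.0, 0.999, 0.033, 0.0]
contact_force: [-0.3, 0.3, -0.4]
width: 0.0359
gripper_force: 0.0
clock: 33.1
position: [0.4795, 0.0633, 0.0673]
ee_rot: [0.0, 0.999, 0.034, -0.0]
contact_force: [-0.1, 0.4, -0.3]
width: 0.0322
gripper_force: 0.0
clock: 33.6
position: [0.481, -0.0719, 0.169]
ee_rot: [0.001, 0.999, 0.035, 0.003]
contact_force: [0.7, 0.7, 0.6]
width: 0.0471
gripper_force: 0.0
clock: 33.8
position: [0.4804, -0.1267, 0.1671]
ee_rot: [0.002, 1.0, 0.031, 0.001]
contact_force: [0.0, 0.7, 1.0]
width: 0.0469
gripper_force: 0.0
(-0.04, -0.02) [138, 138, 138, 139, 139, 139, 140, 140, 136, 121, 101, 93, 96, 105, 118, 129, 137, 143, 149, 154, 159, 166, 176, 187, 198, 209, 217, 222, 221, 203, 162, 112, 68, 36, 21, 19, 25, 53, 95, 119, 123, 127, 135, 138, 140, 140, 140, 141, 141, 141, 140, 140, 141]
(-0.02, 0) [137, 137, 137, 137, 137, 137, 137, 138, 135, 123, 102, 90, 91, 100, 112, 125, 135, 142, 148, 152, 155, 159, 168, 180, 192, 203, 211, 216, 218, 211, 185, 139, 92, 53, 28, 19, 20, 35, 70, 104, 118, 122, 129, 135, 137, 139, 139, 139, 139, 139, 139, 139, 139]
(0, 0.02) [136, 136, 136, 136, 136, 136, 136, 136, 135, 126, 107, 91, 86, 93, 106, 119, 131, 140, 146, 151, 155, 159, 165, 174, 185, 195, 202, 207, 211, 209, 196, 163, 116, 72, 39, 20, 17, 23, 43, 77, 107, 118, 122, 129, 134, 136, 137, 137, 137, 137, 137, 137, 137]
```

```bash

python3 -m inch '[{"claw":0.2,"travel":[0,0.25,0],"turn":0},{"claw":0.2,"travel":[0,0.5,0],"turn":0},{"claw":0.2,"travel":[0,0.75,0],"turn":0},{"claw":0.2,"travel":[0,0.92,0],"turn":0},{"claw":0.2,"travel":[0,0.92,0],"turn":0}]'
python3 -m inch '[{"claw":0.2,"travel":[0,0,-0.25],"turn":0},{"claw":0.2,"travel":[0,0,-0.5],"turn":0},{"claw":0.2,"travel":[0,0,-0.5],"turn":0},{"claw":-0.05,"travel":[0,0,-0.5],"turn":0},{"claw":-0.11,"travel":[0,0,-0.5],"turn":0}]'
python3 -m inch '[{"claw":-0.11,"travel":[0,0,0],"turn":0},{"claw":-0.11,"travel":[0,0,0],"turn":0}]'
```

```text
clock: 34.35
position: [0.4783, 0.0683, 0.1664]
ee_rot: [-0.001, 0.999, 0.037, -0.001]
contact_force: [-1.1, 0.2, -0.1]
width: 0.0511
gripper_force: 0.0
clock: 34.85
position: [0.4814, 0.0632, 0.0686]
ee_rot: [0.0, 0.999, 0.034, 0.002]
contact_force: [-0.2, -0.2, 0.5]
width: 0.038
gripper_force: 0.0
clock: 35.05
position: [0.4809, 0.0631, 0.0684]
ee_rot: [0.0, 0.999, 0.034, 0.002]
contact_force: [0.6, -0.2, -0.6]
width: 0.038
gripper_force: 0.0
```

```bash

python3 -m inch '[{"claw":-0.11,"travel":[-0.005,-0.015,0],"turn":0},{"claw":-0.11,"travel":[-0.01,-0.03,0],"turn":0},{"claw":-0.11,"travel":[-0.01,-0.046,0],"turn":0},{"claw":-0.14,"travel":[-0.01,-0.046,0],"turn":0},{"claw":-0.17,"travel":[-0.01,-0.046,0],"turn":0}]'
python3 -m inch '[{"claw":-0.2,"travel":[0,0,0],"turn":0},{"claw":-0.25,"travel":[0,0,0],"turn":0},{"claw":-0.25,"travel":[0,0,0],"turn":0},{"claw":-0.25,"travel":[0,0,0],"turn":0}]'
python3 -m inch '[{"claw":0,"travel":[0,0,0],"turn":0},{"claw":0.1,"travel":[0,0,0.25],"turn":0},{"claw":0.1,"travel":[0,-0.25,0.5],"turn":0},{"claw":0.1,"travel":[0,-0.5,0.5],"turn":0},{"claw":0.1,"travel":[0,-0.75,0.5],"turn":0}]'
python3 -m inch '[{"claw":0.1,"travel":[0,-0.25,0],"turn":0},{"claw":0.1,"travel":[0,-0.25,0],"turn":0}]'
python3 - <<'E'
from h import *
im=grab('top');cv2.imwrite('pics/raw.png',im[:,:,::-1])
for r in ((-.04,-.02),(-.02,-0),(0,.02)):
    D,v=prof(im,(.477,.054),np.radians(4.2),.055,*r);print(r,v.mean(1).astype(int).tolist())
E
```

```text
clock: 35.55
position: [0.4776, 0.0537, 0.0665]
ee_rot: [0.0, 0.999, 0.034, -0.0]
contact_force: [-0.4, -0.6, 0.2]
width: 0.0352
gripper_force: 0.0
clock: 35.95
position: [0.4776, 0.0541, 0.0665]
ee_rot: [0.0, 0.999, 0.034, -0.0]
contact_force: [-0.3, 0.1, 0.0]
width: 0.0326
gripper_force: 0.0
clock: 36.45
position: [0.479, -0.0813, 0.1682]
ee_rot: [0.001, 0.999, 0.035, 0.003]
contact_force: [0.4, 0.5, 0.3]
width: 0.0469
gripper_force: 0.0
clock: 36.65
position: [0.4784, -0.1361, 0.1662]
ee_rot: [0.002, 1.0, 0.031, 0.001]
contact_force: [0.2, -0.1, 0.9]
width: 0.047
gripper_force: 0.0
(-0.04, -0.02) [138, 139, 138, 138, 139, 139, 139, 136, 124, 104, 89, 86, 93, 107, 119, 128, 137, 145, 152, 157, 151, 127, 99, 76, 63, 58, 57, 59, 70, 103, 144, 169, 176, 176, 174, 169, 164, 157, 148, 138, 134, 135, 138, 140, 140, 140, 140, 140, 141, 141, 140, 141, 141]
(-0.02, 0) [137, 137, 137, 137, 137, 137, 137, 137, 128, 109, 92, 85, 87, 98, 113, 124, 133, 142, 149, 155, 158, 146, 118, 89, 69, 59, 56, 56, 60, 83, 125, 162, 175, 177, 175, 171, 166, 160, 152, 142, 132, 127, 128, 133, 137, 139, 139, 139, 139, 139, 139, 139, 139]
(0, 0.02) [136, 136, 136, 136, 136, 136, 136, 136, 135, 128, 113, 97, 89, 93, 106, 120, 130, 138, 145, 152, 159, 157, 137, 105, 79, 63, 55, 54, 55, 63, 94, 141, 169, 175, 175, 172, 168, 162, 156, 147, 137, 128, 126, 130, 134, 136, 137, 137, 137, 137, 137, 137, 137]
```

```bash

python3 -m inch '[{"claw":0.2,"travel":[0,0.25,0],"turn":0},{"claw":0.2,"travel":[0,0.5,0],"turn":0},{"claw":0.2,"travel":[0,0.75,0],"turn":0},{"claw":0.2,"travel":[0,0.92,0],"turn":0},{"claw":0.2,"travel":[0,0.92,0],"turn":0}]'
python3 -m inch '[{"claw":0.2,"travel":[0,0,-0.25],"turn":0},{"claw":0.2,"travel":[0,0,-0.5],"turn":0},{"claw":0.2,"travel":[0,0,-0.5],"turn":0},{"claw":-0.05,"travel":[0,0,-0.5],"turn":0},{"claw":-0.11,"travel":[0,0,-0.5],"turn":0}]'
python3 -m inch '[{"claw":-0.11,"travel":[0,0,0],"turn":0},{"claw":-0.11,"travel":[0,0,0],"turn":0}]'
```

```text
clock: 37.2
position: [0.4762, 0.059, 0.1655]
ee_rot: [-0.001, 0.999, 0.037, -0.001]
contact_force: [-0.1, -0.3, -0.7]
width: 0.0514
gripper_force: 0.0
clock: 37.7
position: [0.4794, 0.0539, 0.0677]
ee_rot: [0.0, 0.999, 0.034, 0.002]
contact_force: [1.2, 1.1, -0.2]
width: 0.0382
gripper_force: 0.0
clock: 37.9
position: [0.4789, 0.0538, 0.0675]
ee_rot: [0.0, 0.999, 0.034, 0.002]
contact_force: [0.3, 0.6, 0.4]
width: 0.0379
gripper_force: 0.0
```

```bash

python3 -m inch '[{"claw":-0.16,"travel":[0,0,0],"turn":0},{"claw":-0.22,"travel":[0,0,0],"turn":0},{"claw":-0.28,"travel":[0,0,0],"turn":0},{"claw":-0.5,"travel":[0,0,0],"turn":0},{"claw":-0.7,"travel":[0,0,0],"turn":0}]' 30
python3 -m inch '[{"claw":-1,"travel":[0,0,0],"turn":0},{"claw":-1,"travel":[0,0,0],"turn":0},{"claw":-1,"travel":[0,0,0.1],"turn":0},{"claw":-1,"travel":[0,0,0.3],"turn":0},{"claw":-1,"travel":[0,0,0.35],"turn":0}]' 60
python3 -m inch '[{"claw":-1,"travel":[0.2,-0.12,0],"turn":-0.02},{"claw":-1,"travel":[0.4,-0.25,0],"turn":-0.04},{"claw":-1,"travel":[0.6,-0.37,0],"turn":-0.0515},{"claw":-1,"travel":[0.8,-0.49,0],"turn":-0.0515},{"claw":-1,"travel":[1,-0.49,0],"turn":-0.0515}]'
python3 -m inch '[{"claw":-1,"travel":[0,0,0],"turn":0},{"claw":-1,"travel":[0,0,0],"turn":0}]'
```

```text
clock: 38.4
position: [0.4778, 0.0539, 0.0661]
ee_rot: [0.0, 0.999, 0.034, 0.0]
contact_force: [-0.8, 1.2, 4.7]
width: 0.0289
gripper_force: 29.1
clock: 38.9
position: [0.4796, 0.0539, 0.1382]
ee_rot: [0.0, 0.999, 0.034, 0.003]
contact_force: [1.2, 0.1, -2.3]
width: 0.0281
gripper_force: 60.0
clock: 39.4
position: [0.6785, -0.0478, 0.1337]
ee_rot: [0.001, 0.999, -0.049, -0.001]
contact_force: [0.8, 0.5, -2.3]
width: 0.0281
gripper_force: 60.0
clock: 39.6
position: [0.677, -0.0441, 0.1331]
ee_rot: [-0.0, 0.999, -0.047, -0.002]
contact_force: [-0.4, -0.2, -3.6]
width: 0.028
gripper_force: 59.9
```

```bash

python3 -m inch '[{"claw":-1,"travel":[0.055,-0.003,0],"turn":0.001},{"claw":-1,"travel":[0.055,-0.003,-0.15],"turn":0.001},{"claw":-1,"travel":[0.055,-0.003,-0.3],"turn":0.001},{"claw":-1,"travel":[0.055,-0.003,-0.35],"turn":0.001},{"claw":-1,"travel":[0.055,-0.003,-0.35],"turn":0.001}]'
python3 -m inch '[{"claw":-1,"travel":[0,0,-0.01],"turn":0},{"claw":-1,"travel":[0,0,-0.01],"turn":0},{"claw":-1,"travel":[0,0,-0.01],"turn":0}]'
```

```text
clock: 40.1
position: [0.6868, -0.0441, 0.0639]
ee_rot: [-0.0, 0.999, -0.045, -0.002]
contact_force: [0.7, -0.4, -2.5]
width: 0.0276
gripper_force: 60.0
clock: 40.4
position: [0.6895, -0.0448, 0.0653]
ee_rot: [0.0, 0.999, -0.046, 0.001]
contact_force: [-1.0, 0.4, -3.5]
width: 0.0277
gripper_force: 60.0
```

```bash

python3 -m inch '[{"claw":-1,"travel":[0,0,-0.015],"turn":0},{"claw":-1,"travel":[0,0,-0.03],"turn":0},{"claw":-1,"travel":[0,0,-0.03],"turn":0},{"claw":-1,"travel":[0,-0.015,-0.03],"turn":0},{"claw":-1,"travel":[0,-0.015,-0.03],"turn":0}]'
python3 -m inch '[{"claw":-1,"travel":[0,-0.005,0],"turn":0},{"claw":-1,"travel":[0,-0.005,0],"turn":0}]'
python3 -m inch '[{"claw":-1,"travel":[0,-0.005,0],"turn":0},{"claw":-1,"travel":[0,-0.005,0],"turn":0}]'
```

```text
clock: 40.9
position: [0.6885, -0.0479, 0.0576]
ee_rot: [-0.0, 0.999, -0.046, -0.0]
contact_force: [-0.5, 0.0, -2.7]
width: 0.0278
gripper_force: 59.9
clock: 41.1
position: [0.6885, -0.0481, 0.0577]
ee_rot: [-0.001, 0.999, -0.046, -0.0]
contact_force: [-0.6, 2.3, -3.0]
width: 0.0276
gripper_force: 59.7
clock: 41.3
position: [0.6885, -0.0483, 0.0576]
ee_rot: [-0.001, 0.999, -0.046, -0.0]
contact_force: [-0.6, 4.8, -2.7]
width: 0.0276
gripper_force: 59.6
```

```bash

python3 -m inch '[{"claw":-1,"travel":[0,0,-0.005],"turn":0},{"claw":-1,"travel":[0,0,-0.005],"turn":0}]'
python3 -m inch '[{"claw":-1,"travel":[0,0,-0.005],"turn":0},{"claw":-1,"travel":[0,0,-0.005],"turn":0}]'
python3 -m inch '[{"claw":-1,"travel":[0,0,-0.003],"turn":0},{"claw":-1,"travel":[0,0,-0.003],"turn":0}]'
```

```text
clock: 41.5
position: [0.6886, -0.0483, 0.057]
ee_rot: [-0.001, 0.999, -0.046, -0.0]
contact_force: [-0.5, 5.4, -0.9]
width: 0.0278
gripper_force: 59.9
clock: 41.7
position: [0.6886, -0.0483, 0.0565]
ee_rot: [-0.001, 0.999, -0.046, 0.0]
contact_force: [-1.1, 6.3, 0.1]
width: 0.028
gripper_force: 60.0
clock: 41.9
position: [0.6886, -0.0483, 0.0565]
ee_rot: [-0.001, 0.999, -0.046, 0.0]
contact_force: [-2.3, 4.6, 3.0]
width: 0.0278
gripper_force: 60.3
```

```bash

python3 -m inch '[{"claw":-0.2,"travel":[0,0.003,0],"turn":0},{"claw":0,"travel":[0,0.003,0],"turn":0},{"claw":0.15,"travel":[0,0.003,0],"turn":0},{"claw":0.15,"travel":[0,0.003,0.02],"turn":0},{"claw":0.15,"travel":[0,0.003,0.2],"turn":0}]' 20
python3 -m inch '[{"claw":0,"travel":[0,0,0.22],"turn":0},{"claw":0,"travel":[0.04,0.25,0.22],"turn":0},{"claw":0,"travel":[0.045,0.51,0.22],"turn":0},{"claw":0,"travel":[0.045,0.51,0.22],"turn":0},{"claw":0,"travel":[0.045,0.51,0.22],"turn":0}]'
python3 - <<'E'
from h import *
im=grab('top')
for r in ((-.035,-.02),(-.02,-.005),(-.005,.02)):
    D,v=prof(im,(.6871,-.0495),np.radians(-5.2),.045,*r);print(r,v.mean(1).astype(int).tolist())
save(im,'t5.png',(240,125,380,225),5)
E
```

```text
clock: 42.4
position: [0.6853, -0.049, 0.0909]
ee_rot: [-0.0, 0.999, -0.046, -0.005]
contact_force: [0.6, 0.7, -0.1]
width: 0.0492
gripper_force: 0.0
clock: 42.9
position: [0.6976, 0.0542, 0.1393]
ee_rot: [0.0, 0.999, -0.044, 0.0]
contact_force: [-0.3, -1.2, -0.6]
width: 0.043
gripper_force: 0.0
(-0.035, -0.02) [130, 130, 130, 130, 129, 128, 130, 131, 132, 131, 114, 95, 94, 100, 112, 123, 134, 143, 150, 150, 128, 92, 61, 41, 29, 29, 32, 44, 69, 123, 168, 176, 180, 178, 175, 171, 166, 159, 151, 142, 134, 129, 123, 114, 103, 96, 96, 96, 97, 98, 98, 97, 97]
(-0.02, -0.005) [147, 148, 148, 148, 148, 149, 149, 149, 150, 148, 147, 138, 126, 125, 125, 127, 135, 143, 151, 141, 122, 97, 67, 46, 34, 27, 27, 38, 74, 114, 147, 173, 176, 178, 174, 171, 166, 160, 152, 143, 132, 120, 116, 123, 124, 110, 102, 95, 90, 94, 97, 97, 98]
(-0.005, 0.02) [159, 159, 158, 158, 159, 160, 160, 160, 159, 159, 158, 154, 135, 121, 120, 123, 133, 142, 150, 156, 145, 110, 77, 50, 32, 27, 26, 28, 44, 95, 151, 171, 177, 177, 174, 170, 165, 159, 152, 144, 135, 126, 116, 125, 142, 145, 145, 131, 110, 104, 105, 106, 107]
```

View pics/t5.png

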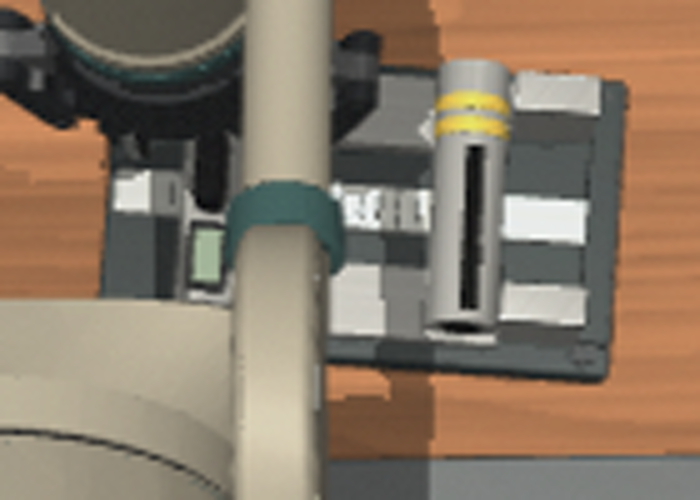

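Shaft 2 lies against the fixed jaw with the groove up to within about 5°. Now the jaw.

```bash

python3 -m inch '[{"claw":0,"travel":[0,0,-0.15],"turn":0},{"claw":0,"travel":[0,0,-0.27],"turn":0},{"claw":0,"travel":[0,0,-0.27],"turn":0},{"claw":-1,"travel":[0,0,-0.27],"turn":0},{"claw":-1,"travel":[0,0,-0.27],"turn":0}]' 25
python3 -m inch '[{"claw":-1,"travel":[0,0,0],"turn":0},{"claw":-1,"travel":[0,0,0],"turn":0},{"claw":-1,"travel":[0,0,0],"turn":0}]'
python3 -m inch '[{"claw":-1,"travel":[-0.005,-0.06,0],"turn":0},{"claw":-1,"travel":[-0.011,-0.12,0],"turn":0},{"claw":-1,"travel":[-0.016,-0.18,0],"turn":0},{"claw":-1,"travel":[-0.018,-0.2,0],"turn":0},{"claw":-1,"travel":[-0.018,-0.2,0],"turn":0}]'
python3 -m inch '[{"claw":-1,"travel":[0,-0.005,0],"turn":0},{"claw":-1,"travel":[0,-0.01,0],"turn":0},{"claw":-1,"travel":[0,-0.01,0],"turn":0}]'
```

```text
clock: 43.45
position: [0.6987, 0.0524, 0.0865]
ee_rot: [-0.0, 0.999, -0.046, 0.001]
contact_force: [0.5, 1.7, -1.8]
width: 0.0146
gripper_force: 1.1
clock: 43.75
position: [0.6986, 0.0527, 0.0866]
ee_rot: [0.0, 0.999, -0.046, 0.001]
contact_force: [-0.1, -0.1, 3.6]
width: 0.0111
gripper_force: 28.8
clock: 44.25
position: [0.6946, 0.0111, 0.0866]
ee_rot: [0.001, 0.999, -0.046, 0.001]
contact_force: [-1.2, -0.9, 5.8]
width: 0.0112
gripper_force: 29.1
clock: 44.55
position: [0.6945, 0.0103, 0.0866]
ee_rot: [-0.0, 0.999, -0.046, 0.001]
contact_force: [0.2, 1.7, 6.0]
width: 0.0111
gripper_force: 29.1
```

```bash

python3 -m inch '[{"claw":-1,"travel":[0,-0.005,0],"turn":0},{"claw":-1,"travel":[0,-0.01,0],"turn":0},{"claw":-1,"travel":[0,-0.01,0],"turn":0}]'
python3 -m inch '[{"claw":-1,"travel":[0,-0.005,0],"turn":0},{"claw":-1,"travel":[0,-0.005,0],"turn":0}]'
python3 -m inch '[{"claw":-1,"travel":[0,-0.005,0],"turn":0},{"claw":-1,"travel":[0,-0.005,0],"turn":0}]'
```

```text
clock: 44.85
position: [0.6944, 0.009, 0.0866]
ee_rot: [-0.001, 0.999, -0.046, 0.001]
contact_force: [-0.4, 3.0, 7.0]
width: 0.0112
gripper_force: 29.1
clock: 45.05
position: [0.6943, 0.0081, 0.0866]
ee_rot: [-0.001, 0.999, -0.046, 0.001]
contact_force: [-0.2, 2.9, 6.4]
width: 0.0113
gripper_force: 29.1
clock: 45.25
position: [0.6943, 0.0076, 0.0866]
ee_rot: [-0.001, 0.999, -0.046, 0.001]
contact_force: [-1.0, 5.0, 6.4]
width: 0.011
gripper_force: 29.1
```

```bash

python3 -m inch '[{"claw":-1,"travel":[0,-0.003,0],"turn":0},{"claw":-1,"travel":[0,-0.003,0],"turn":0},{"claw":-1,"travel":[0,-0.003,0],"turn":0},{"claw":-1,"travel":[0,-0.003,0],"turn":0}]'
python3 -m inch '[{"claw":-1,"travel":[0.009,0.1,0],"turn":0},{"claw":-1,"travel":[0.018,0.2,0],"turn":0},{"claw":-1,"travel":[0.023,0.245,0],"turn":0},{"claw":-1,"travel":[0.023,0.245,0],"turn":0},{"claw":0,"travel":[0.023,0.245,0],"turn":0}]'
python3 -m inch '[{"claw":0,"travel":[0,0,0],"turn":0},{"claw":0,"travel":[0,0,0],"turn":0},{"claw":0,"travel":[0,0,0.1],"turn":0},{"claw":0.15,"travel":[0,0,0.25],"turn":0},{"claw":0.15,"travel":[0,0,0.25],"turn":0}]'
python3 -m inch '[{"claw":0.15,"travel":[-0.045,-0.25,0],"turn":0},{"claw":0.15,"travel":[-0.045,-0.495,0],"turn":0},{"claw":0.15,"travel":[-0.045,-0.495,0],"turn":0},{"claw":0.15,"travel":[-0.045,-0.495,0],"turn":0},{"claw":0.15,"travel":[-0.045,-0.495,0],"turn":0}]'
```

```text
clock: 45.65
position: [0.6943, 0.0076, 0.0866]
ee_rot: [-0.002, 0.999, -0.046, 0.001]
contact_force: [-1.2, 5.1, 6.1]
width: 0.0113
gripper_force: 29.1
clock: 46.15
position: [0.6985, 0.0548, 0.0855]
ee_rot: [0.0, 0.999, -0.045, 0.0]
contact_force: [-0.0, -0.1, 0.5]
width: 0.0244
gripper_force: 0.0
clock: 46.65
position: [0.7012, 0.0548, 0.1392]
ee_rot: [0.0, 0.999, -0.046, 0.004]
contact_force: [0.3, 0.3, 0.1]
width: 0.0487
gripper_force: 0.0
clock: 47.15
position: [0.6893, -0.0431, 0.1344]
ee_rot: [-0.0, 0.999, -0.046, -0.001]
contact_force: [0.5, -0.4, -0.1]
width: 0.049
gripper_force: 0.0
```

```bash

python3 -m inch '[{"claw":0.15,"travel":[0,-0.018,-0.15],"turn":0},{"claw":0.15,"travel":[0,-0.018,-0.35],"turn":0},{"claw":0.15,"travel":[0,-0.018,-0.375],"turn":0},{"claw":0.15,"travel":[0,-0.018,-0.375],"turn":0},{"claw":0.15,"travel":[0,-0.018,-0.375],"turn":0}]'
python3 -m inch '[{"claw":-0.1,"travel":[0,0,0],"turn":0},{"claw":-0.16,"travel":[0,0,0],"turn":0}]' 30
```

```text
clock: 47.65
position: [0.6909, -0.0466, 0.0616]
ee_rot: [0.0, 0.999, -0.045, 0.001]
contact_force: [-0.0, 0.1, 0.3]
width: 0.0491
gripper_force: 0.0
clock: 47.85
position: [0.6907, -0.0472, 0.062]
ee_rot: [0.0, 0.999, -0.046, 0.002]
contact_force: [0.5, -0.5, -0.2]
width: 0.0359
gripper_force: 0.0
```

```bash

python3 -m inch '[{"claw":-0.18,"travel":[0,0,-0.02],"turn":0},{"claw":-0.2,"travel":[0,0,-0.02],"turn":0},{"claw":-0.24,"travel":[0,0,-0.02],"turn":0},{"claw":-0.28,"travel":[0,0,-0.02],"turn":0},{"claw":-0.6,"travel":[0,0,-0.02],"turn":0}]' 30
python3 -m inch '[{"claw":-1,"travel":[0,0,0],"turn":0},{"claw":-1,"travel":[0,0,0],"turn":0},{"claw":-1,"travel":[0,0,0.03],"turn":0},{"claw":-1,"travel":[0,0,0.23],"turn":0},{"claw":-1,"travel":[0,0,0.45],"turn":0}]' 60
python3 - <<'E'
from h import *
for n,f,box in(('top','top0',(105,245,205,305)),('scene','scene0',(425,230,530,290))):
    a=cv2.imread(f'pics/{f}.png');h=cv2.cvtColor(a,cv2.COLOR_BGR2HSV)
    x0,y0,x1,y1=box;m=np.zeros(h.shape[:2],np.uint8);m[y0:y1,x0:x1]=((h[...,1]>70)&(h[...,0]<25))[y0:y1,x0:x1]
    k,lab,st,ce=cv2.connectedComponentsWithStats(m)
    for i in range(1,k):
        if st[i,4]>20: print(n,st[i].tolist(),np.round(ce[i],1),np.round(ray(n,*ce[i],.036)[:2],4))
a=cv2.imread('pics/top0.png')[:,:,::-1];b=cv2.imread('pics/scene0.png')[:,:,::-1]
A=cv2.resize(a[240:310,100:210],(660,420),interpolation=2);save(A,'r1.png')
E
```

```text
clock: 48.35
position: [0.6896, -0.0474, 0.0563]
ee_rot: [0.0, 0.999, -0.046, -0.0]
contact_force: [0.0, -0.9, 0.8]
width: 0.0291
gripper_force: 29.7
clock: 48.85
position: [0.6877, -0.0468, 0.1441]
ee_rot: [-0.001, 0.999, -0.046, -0.003]
contact_force: [1.6, -0.3, -2.2]
width: 0.0276
gripper_force: 59.7
top [105, 245, 100, 60, 2100] [153.9 272.7] [0.4765 0.3261]
scene [425, 230, 105, 60, 3897] [480.3 254.3] [0.4775 0.3433]
scene [435, 255, 27, 17, 309] [448.  264.6] [0.5243 0.2772]
scene [464, 257, 28, 18, 317] [477.3 267.1] [0.5249 0.3343]
```

View pics/r1.png

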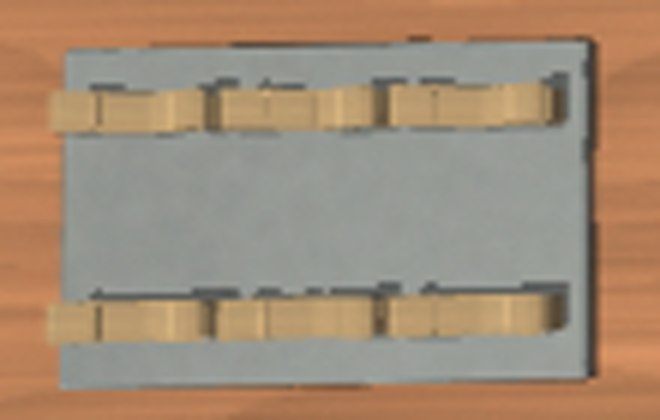

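```bash
python3 - <<'E'
from h import *
for u,v in((296,108),(294.5,320)): print(ray('top',100+u/6-.4,240+v/6-.4,.043))
for u in(127.5,466): print(ray('top',100+u/6-.4,240+213/6-.4,.043))
# scene: front faces blobs centroid at approx z .027 in front face plane
for z in(.022,.027,.032): print(z,ray('scene',448,264.6,z)[:2],ray('scene',477.3,267.1,z)[:2])
s=get_state();print(s['position'])
E
```

```text
[0.50741979 0.33390073 0.043     ]
[0.43546297 0.33420433 0.043     ]
[0.47314892 0.39093706 0.043     ]
[0.47017051 0.27611097 0.043     ]
0.022 [0.50368227 0.27900504] [0.50435134 0.33745064]
0.027 [0.5110045  0.27832887] [0.51166846 0.33632717]
0.032 [0.51832674 0.27765269] [0.51898557 0.33520369]
[ 0.68771481 -0.04682133  0.14410042]
```

```bash

python3 -m inch '[{"claw":-1,"travel":[-0.11,0.2,0],"turn":0.01},{"claw":-1,"travel":[-0.22,0.4,0],"turn":0.0245},{"claw":-1,"travel":[-0.33,0.6,0],"turn":0.0245},{"claw":-1,"travel":[-0.44,0.8,0],"turn":0.0245},{"claw":-1,"travel":[-0.533,0.954,0],"turn":0.0245}]'
python3 -m inch '[{"claw":-1,"travel":[-0.11,0.2,0],"turn":0},{"claw":-1,"travel":[-0.22,0.4,0],"turn":0},{"claw":-1,"travel":[-0.33,0.6,0],"turn":0},{"claw":-1,"travel":[-0.44,0.8,0],"turn":0},{"claw":-1,"travel":[-0.533,0.95,0],"turn":0}]'
python3 -m inch '[{"claw":-1,"travel":[0,0,0],"turn":0},{"claw":-1,"travel":[0,0,0],"turn":0},{"claw":-1,"travel":[0,0,0],"turn":0}]'
```

```text
clock: 49.35
position: [0.5809, 0.1458, 0.1456]
ee_rot: [-0.0, 1.0, -0.007, -0.001]
contact_force: [-0.1, 0.6, -3.4]
width: 0.028
gripper_force: 59.9
clock: 49.85
position: [0.4744, 0.3357, 0.1457]
ee_rot: [-0.0, 1.0, -0.007, -0.001]
contact_force: [0.5, -0.3, -3.3]
width: 0.0277
gripper_force: 59.9
clock: 50.15
position: [0.4766, 0.3328, 0.1458]
ee_rot: [0.0, 1.0, -0.007, -0.0]
contact_force: [-0.0, -0.1, -3.2]
width: 0.0278
gripper_force: 60.0
```

```bash

python3 -m inch '[{"claw":-1,"travel":[-0.01,0.008,-0.15],"turn":0},{"claw":-1,"travel":[-0.01,0.008,-0.3],"turn":0},{"claw":-1,"travel":[-0.01,0.008,-0.4],"turn":0},{"claw":-1,"travel":[-0.01,0.008,-0.4],"turn":0},{"claw":-1,"travel":[-0.01,0.008,-0.4],"turn":0}]'
python3 -m inch '[{"claw":-1,"travel":[0,0,-0.01],"turn":0},{"claw":-1,"travel":[0,0,-0.02],"turn":0},{"claw":-1,"travel":[0,0,-0.02],"turn":0}]'
python3 -m inch '[{"claw":-1,"travel":[0,0,-0.007],"turn":0},{"claw":-1,"travel":[0,0,-0.007],"turn":0}]'
python3 -m inch '[{"claw":-1,"travel":[0,0,-0.007],"turn":0},{"claw":-1,"travel":[0,0,-0.007],"turn":0}]'
```

```text
clock: 50.65
position: [0.4753, 0.3343, 0.0662]
ee_rot: [0.0, 1.0, -0.008, -0.0]
contact_force: [0.8, -0.1, -2.3]
width: 0.0278
gripper_force: 60.0
clock: 50.95
position: [0.4748, 0.3353, 0.0628]
ee_rot: [-0.0, 1.0, -0.007, 0.001]
contact_force: [-1.3, 0.7, -3.8]
width: 0.0277
gripper_force: 60.0
clock: 51.15
position: [0.4744, 0.3352, 0.0609]
ee_rot: [-0.0, 1.0, -0.007, 0.0]
contact_force: [-0.7, -0.7, -2.3]
width: 0.0279
gripper_force: 60.0
clock: 51.35
position: [0.4743, 0.3351, 0.0592]
ee_rot: [0.0, 1.0, -0.007, -0.0]
contact_force: [0.2, -0.4, -2.6]
width: 0.0277
gripper_force: 60.0
```

```bash

for i in 1 2 3 ; do :; done
python3 -m inch '[{"claw":-1,"travel":[0,0,-0.007],"turn":0},{"claw":-1,"travel":[0,0,-0.007],"turn":0}]'
python3 -m inch '[{"claw":-1,"travel":[0,0,-0.007],"turn":0},{"claw":-1,"travel":[0,0,-0.007],"turn":0}]'
python3 -m inch '[{"claw":-1,"travel":[0,0,-0.006],"turn":0},{"claw":-1,"travel":[0,0,-0.006],"turn":0}]'
```

```text
clock: 51.55
position: [0.4743, 0.3351, 0.0577]
ee_rot: [0.0, 1.0, -0.007, -0.0]
contact_force: [0.1, -0.0, -2.2]
width: 0.0274
gripper_force: 60.0
clock: 51.75
position: [0.4743, 0.3351, 0.0563]
ee_rot: [0.0, 1.0, -0.007, -0.0]
contact_force: [0.8, 0.9, -2.8]
width: 0.028
gripper_force: 60.0
clock: 51.95
position: [0.4743, 0.3351, 0.0552]
ee_rot: [0.0, 1.0, -0.007, -0.0]
contact_force: [0.2, -0.3, -2.6]
width: 0.0277
gripper_force: 60.0
```

```bash

python3 -m inch '[{"claw":-1,"travel":[0,0,-0.005],"turn":0},{"claw":-1,"travel":[0,0,-0.005],"turn":0}]'
python3 -m inch '[{"claw":-1,"travel":[0,0,-0.005],"turn":0},{"claw":-1,"travel":[0,0,-0.005],"turn":0}]'
python3 -m inch '[{"claw":-1,"travel":[0,0,-0.005],"turn":0},{"claw":-1,"travel":[0,0,-0.005],"turn":0}]'
```

```text
clock: 52.15
position: [0.4744, 0.3351, 0.0542]
ee_rot: [0.0, 1.0, -0.007, -0.0]
contact_force: [0.5, -0.8, -3.2]
width: 0.0279
gripper_force: 60.0
clock: 52.35
position: [0.4744, 0.3351, 0.0532]
ee_rot: [0.0, 1.0, -0.007, -0.0]
contact_force: [-0.5, 0.2, -2.7]
width: 0.0279
gripper_force: 60.0
clock: 52.55
position: [0.4745, 0.3352, 0.053]
ee_rot: [-0.0, 1.0, -0.007, 0.0]
contact_force: [-1.3, -0.9, 2.4]
width: 0.0276
gripper_force: 60.7
```

```bash

python3 -m inch '[{"claw":-1,"travel":[0,-0.002,-0.005],"turn":0},{"claw":-1,"travel":[0,-0.002,-0.005],"turn":0}]'
python3 -m inch '[{"claw":-1,"travel":[0,0,0.003],"turn":0},{"claw":-0.3,"travel":[0,0,0.003],"turn":0},{"claw":-0.2,"travel":[0,0,0.003],"turn":0},{"claw":-0.05,"travel":[0,0,0.003],"turn":0},{"claw":0.05,"travel":[0,0,0.003],"turn":0}]' 20
python3 -m inch '[{"claw":0.05,"travel":[0,0,0.05],"turn":0},{"claw":0.05,"travel":[0,0,0.25],"turn":0},{"claw":0.05,"travel":[0,0,0.45],"turn":0},{"claw":0,"travel":[0.2,-0.1,0.45],"turn":-0.0245},{"claw":0,"travel":[0.4,-0.3,0.45],"turn":-0.0245}]'
python3 -m inch '[{"claw":0,"travel":[0.2,-0.2,0],"turn":0},{"claw":0,"travel":[0.4,-0.4,0],"turn":0},{"claw":0,"travel":[0.55,-0.6,0],"turn":0},{"claw":0,"travel":[0.72,-0.8,0],"turn":0},{"claw":0,"travel":[0.72,-0.9,0],"turn":0}]'
python3 - <<'E'
from h import *
im=grab('top')
for r in ((-.03,-.02),(-.02,-.005),(-.005,.02)):
    D,v=prof(im,(.4715,.334),np.radians(-.8),.041,*r);print(r,v.mean(1).astype(int).tolist())
A=cv2.resize(im[235:315,100:210],(550,400),interpolation=2);B=cv2.resize(im[210:310,415:540],(500,400),interpolation=2)
save(np.hstack([A[:, :400],B[:,:400]]),'fin.png')
E
```

```text
clock: 52.75
position: [0.4745, 0.3352, 0.0528]
ee_rot: [-0.001, 1.0, -0.007, 0.0]
contact_force: [-3.4, -0.9, 9.1]
width: 0.0276
gripper_force: 61.5
clock: 53.25
position: [0.4746, 0.3347, 0.0517]
ee_rot: [0.0, 1.0, -0.007, -0.0]
contact_force: [0.6, -0.3, 1.1]
width: 0.0447
gripper_force: 0.0
clock: 53.75
position: [0.5519, 0.2814, 0.1451]
ee_rot: [-0.002, 0.999, -0.044, 0.003]
contact_force: [0.3, 0.2, -0.7]
width: 0.0426
gripper_force: 0.0
clock: 54.25
position: [0.6973, 0.0965, 0.1424]
ee_rot: [0.0, 0.999, -0.046, 0.002]
contact_force: [-0.2, 0.6, -0.2]
width: 0.0427
gripper_force: 0.0
(-0.03, -0.02) [157, 157, 156, 155, 155, 154, 154, 154, 154, 154, 153, 153, 153, 152, 152, 151, 150, 149, 149, 148, 147, 146, 145, 143, 141, 139, 137, 136, 135, 133, 131, 125, 119, 99, 78, 91, 110, 137, 165, 170, 170, 165, 158, 154, 150, 143, 135, 131, 128, 127, 127, 126, 124]
(-0.02, -0.005) [155, 155, 154, 154, 154, 154, 154, 154, 153, 153, 152, 152, 152, 152, 151, 149, 148, 147, 146, 144, 143, 141, 138, 137, 135, 134, 132, 130, 127, 115, 100, 83, 66, 58, 53, 70, 98, 128, 157, 169, 169, 164, 156, 151, 151, 150, 150, 150, 150, 150, 150, 150, 149]
(-0.005, 0.02) [154, 153, 153, 153, 153, 152, 152, 151, 151, 150, 150, 149, 148, 147, 145, 144, 142, 140, 139, 137, 135, 134, 133, 134, 138, 145, 154, 143, 110, 82, 63, 51, 50, 50, 50, 59, 90, 121, 149, 169, 167, 165, 154, 145, 147, 148, 149, 149, 149, 148, 148, 148, 148]
```

View pics/fin.png

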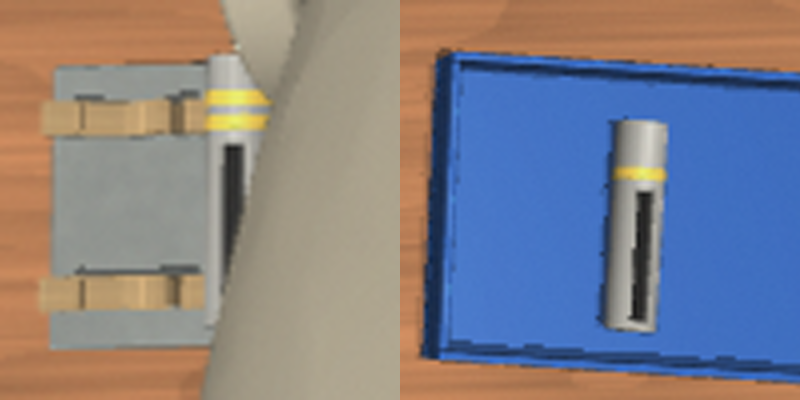

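Both shafts lie groove-up in place: rack groove at (232,180), tray at (640,250). The last step is shutting the empty gauge.

```bash

python3 -m inch '[{"claw":0,"travel":[0.005,-0.215,0],"turn":0},{"claw":0,"travel":[0.005,-0.215,0],"turn":0},{"claw":0,"travel":[0.005,-0.215,-0.1],"turn":0},{"claw":0,"travel":[0.005,-0.215,-0.28],"turn":0},{"claw":0,"travel":[0.005,-0.215,-0.28],"turn":0}]' 25
python3 -m inch '[{"claw":-1,"travel":[0,0,0],"turn":0},{"claw":-1,"travel":[0,0,0],"turn":0},{"claw":-1,"travel":[0,0,0],"turn":0},{"claw":-1,"travel":[0,0,0],"turn":0},{"claw":-1,"travel":[0,0,0],"turn":0}]'
python3 -m inch '[{"claw":-1,"travel":[-0.007,-0.08,0],"turn":0},{"claw":-1,"travel":[-0.014,-0.16,0],"turn":0},{"claw":-1,"travel":[-0.021,-0.24,0],"turn":0},{"claw":-1,"travel":[-0.028,-0.32,0],"turn":0},{"claw":-1,"travel":[-0.028,-0.34,0],"turn":0}]'
python3 -m inch '[{"claw":-1,"travel":[0,-0.01,0],"turn":0},{"claw":-1,"travel":[0,-0.01,0],"turn":0}]'
```

```text
clock: 54.8
position: [0.6909, 0.0569, 0.0817]
ee_rot: [0.0, 0.999, -0.046, -0.005]
contact_force: [-0.9, -0.3, -0.5]
width: 0.0427
gripper_force: 0.0
clock: 55.3
position: [0.6959, 0.0567, 0.088]
ee_rot: [-0.0, 0.999, -0.046, 0.002]
contact_force: [-0.3, 1.6, 6.5]
width: 0.0108
gripper_force: 28.9
clock: 55.8
position: [0.6893, -0.0124, 0.0881]
ee_rot: [-0.0, 0.999, -0.046, 0.001]
contact_force: [-2.2, 2.2, 8.0]
width: 0.0111
gripper_force: 29.2
clock: 56.0
position: [0.6891, -0.0138, 0.088]
ee_rot: [-0.0, 0.999, -0.046, 0.001]
contact_force: [-2.6, 0.5, 7.6]
width: 0.0108
gripper_force: 29.2
```

```bash

python3 -m inch '[{"claw":-1,"travel":[0,-0.015,0],"turn":0},{"claw":-1,"travel":[0,-0.03,0],"turn":0},{"claw":-1,"travel":[0,-0.035,0],"turn":0}]'
python3 -m inch '[{"claw":-1,"travel":[0,-0.007,0],"turn":0},{"claw":-1,"travel":[0,-0.007,0],"turn":0}]'
python3 -m inch '[{"claw":-1,"travel":[0,-0.007,0],"turn":0},{"claw":-1,"travel":[0,-0.007,0],"turn":0}]'
```

```text
clock: 56.3
position: [0.6886, -0.0199, 0.088]
ee_rot: [-0.001, 0.999, -0.046, -0.0]
contact_force: [-2.9, 2.7, 8.4]
width: 0.0113
gripper_force: 29.3
clock: 56.5
position: [0.6885, -0.0213, 0.088]
ee_rot: [-0.001, 0.999, -0.046, -0.0]
contact_force: [-4.0, 2.0, 8.8]
width: 0.0111
gripper_force: 29.3
clock: 56.7
position: [0.6884, -0.0218, 0.088]
ee_rot: [-0.001, 0.999, -0.046, -0.0]
contact_force: [-4.2, 3.2, 9.0]
width: 0.0111
gripper_force: 29.3
```

```bash

python3 -m inch '[{"claw":-1,"travel":[0,-0.007,0],"turn":0},{"claw":-1,"travel":[0,-0.007,0],"turn":0}]'
python3 -m inch '[{"claw":-1,"travel":[0,-0.007,0],"turn":0},{"claw":-1,"travel":[0,-0.007,0],"turn":0}]'
python3 -m inch '[{"claw":0,"travel":[0,0.003,0],"turn":0},{"claw":0,"travel":[0,0.003,0],"turn":0},{"claw":0,"travel":[0,0.003,0],"turn":0},{"claw":0,"travel":[0,0.003,0.1],"turn":0},{"claw":0,"travel":[0,0,0.35],"turn":0}]'
python3 -m inch '[{"claw":0,"travel":[-0.1,-0.1,0.2],"turn":0},{"claw":0,"travel":[-0.3,-0.3,0.3],"turn":0},{"claw":0,"travel":[-0.5,-0.5,0.3],"turn":0},{"claw":0,"travel":[-0.7,-0.7,0.3],"turn":0},{"claw":0,"travel":[-0.7,-0.7,0.3],"turn":0}]'
python3 - <<'E'
from h import *
im=grab('top');A=cv2.resize(im[240:310,105:205],(500,350),interpolation=2);B=cv2.resize(im[130:205,255:370],(460,300),interpolation=2)[:,160:]
C=np.zeros((350,800,3),np.uint8);C[:,:500]=A;C[:300,500:]=B;save(C,'fin2.png')
E
```

```text
clock: 56.9
position: [0.6884, -0.0219, 0.088]
ee_rot: [-0.002, 0.999, -0.046, -0.0]
contact_force: [-3.0, 6.2, 9.5]
width: 0.0112
gripper_force: 29.3
clock: 57.1
position: [0.6884, -0.022, 0.088]
ee_rot: [-0.004, 0.999, -0.046, -0.0]
contact_force: [-3.4, 10.1, 8.7]
width: 0.0112
gripper_force: 29.3
clock: 57.6
position: [0.6859, -0.0264, 0.1509]
ee_rot: [-0.0, 0.999, -0.046, -0.006]
contact_force: [0.5, 0.0, -0.5]
width: 0.043
gripper_force: 0.0
clock: 58.1
position: [0.5461, -0.169, 0.2162]
ee_rot: [0.001, 0.999, -0.047, -0.001]
contact_force: [0.4, -0.4, -0.3]
width: 0.0431
gripper_force: 0.0
```

View pics/fin2.png

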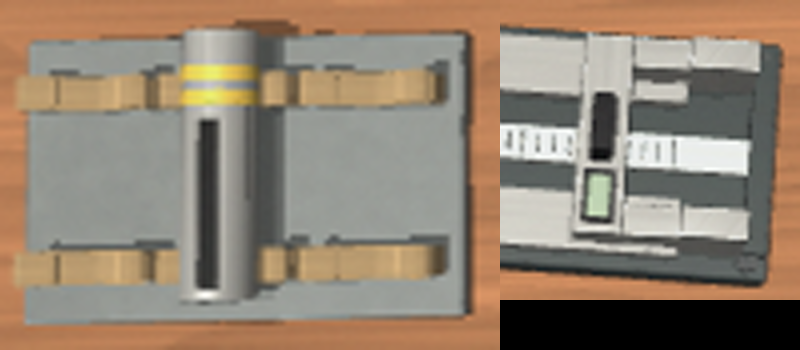

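The two-band shaft sits in the middle saddle (groove at (207,205), on the left only because the camera looks in from that angle), and the gauge pads meet at (690,55). Handing in.

```bash
python3 -c "
from rig import ticket
print(ticket.sign_off())"
```

```text
the job is handed in; nothing more can be done
None
```

The job is handed in at about 58 s: shaft 1 read 26 mm and lies on the tray floor, shaft 2 read 30 mm and lies groove up in the rack's middle saddle, there was no third shaft, and the empty gauge is slid fully shut.

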